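# Fetch the polish tin from behind the bottles

### The arm

A 6-joint arm with a two-finger parallel gripper is mounted at the origin on the work surface. World frame = base frame: x ahead of the robot, y to its left, z up, the work surface at z = 0. Lengths are in m, angles in degrees, forces in N, time in s.
With the tool pointing down it reaches from about 0.35 to 0.875 m from the base axis. Payload 4.2 kg.
Tool frame: the origin (TCP) lies on the centre line of the jaws, within the pads' length; the fingertips stand 25 mm ahead of it and the grasp point (between the pads) lies 6 mm ahead of it; z points along the fingers, y is the line along which they close (so a half turn about z gives the same grasp; the last joint's range is limited). The gripper opens to 87 mm and grips with 3 to 60 N. Pads are 19 mm wide; open, the fingers measure 117 mm over their backs; the gripper's body (75 mm by 190 mm) begins 51 mm behind the grasp point.
Start: joints at [-57.949, 22.042, 0.453, 0, -68.411, -14.817], TCP at [0.185, -0.597, 0.216] pointing down, gripper open.
Joint ranges: [-179.83, 179.83], [-69.29, 118.12], [-61.27, 80.66], [-181.25, 117.63], [-171.15, -9.14], [-177.46, 177.46]. Speed limits (degrees/s): [159.86, 159.86, 180, 180, 180, 180].

### API

Orientations are given as a 3x3 rotation matrix whose columns are the frame's x, y, z axes.
In Python, from station import r gives the robot as it stands.
- The arm moves only by the tool move_arm, never from a script. Its argument "series" is a list of rows, each an object with "grip": the opening, from 0 (shut) to 1 (fully open); "xyz": the shift along the tool's x, y, z in mm, a list of three; "angular": the turn, a rotation vector about the tool's x, y, z in rad, a list of three. A call has 1 to 10 rows; each row is the pose to reach, as a shift and turn from the pose commanded when the call began, along the tool's axes at that moment; what a row does not reach only later rows make up. A row lasts 1/10 s, in which the tool goes at most 50 mm and 8.59 degrees, less where a joint would pass 70% of its speed; a pose out of reach is approached as far as the arm can. A call with a gripper value outside its range is refused whole. The fingers move at their own pace and stop on an object; the grip force is fixed at half the most. Time passes only in rows, so rows that repeat a pose let the fingers close. It gives the time, the measured TCP pose, the force, the opening and the grip force at its end, in the units of the state.
- r.sense(): the state, without advancing time (a new reading comes with each control period).
- r.capture(name): name is "scene" or "top" or "wrist"; returns a dict with "img" (480x640x3 uint8, red, green, blue), "camera_matrix" (3x3 intrinsics, pixels), "rvec" (rotation vector, rad) and "tvec" (3), from world to camera coordinates, as OpenCV has them; the wrist camera has in their place "hand_eye" (4x4, takes a point from camera to tool coordinates, whose origin is the TCP and whose axes are the flange's). Camera axes: x right, y down, z forward; pixel columns grow to the right and rows downward; lengths in m; the calibration is good to about 2 mm. A picture is of the moment at which its call begins: read the wrist's pose just before it. There is no depth.
- r.finish_job(): hands the job in; it is judged then, once.
The state is a dict: "time_s": time; "joints": joint angles; "joint_velocities": joint speeds; "effort": joint torques, N m; "tcp_pos": TCP position; "ee_rot": TCP orientation; "wrist_force": force on the tool from outside, world axes, zero at the start; "moment": the same for the moment, N m; "gripper_width": opening from 0.0 (shut) to 1.0 (fully open); "gripper_force": force on a finger pad.
Only numpy, scipy, OpenCV 4.12 (cv2) and the standard library are available. Lean on these libraries where they do the work, as an engineer would, in place of code of your own. Each camera call takes 0.05 s, during which the arm holds its last target. There are 200 camera calls.

### The job

Get the green-lidded polish tin out of the wooden rack for the shoe: first stand all three bottles upright on the grey side mat, then, with all of them standing there, set the tin lid up on the round white tile coaster, wholly on it. Then put every bottle back in the rack, standing upright on the round pad of its own cap's colour, wholly on that pad. Do not knock a bottle over, tip the tin over or shove the black shoe.

Things in the scene. Friction and masses are not known exactly. Their poses are not given: they have to be found in the camera images.
- bottle_red: Loose white plastic shoe-dressing bottle with a red cap and red band, about 0.12 kg: round body 38 mm in diameter, straight up to 82 mm, cap 28 mm in diameter above it, 105 mm tall in all. At the start it stands in the rack on the red pad. Origin: centre of its underside, z up; round, so its yaw means nothing.
- bottle_blue: Loose white plastic shoe-dressing bottle with a blue cap and blue band, about 0.12 kg: round body 38 mm in diameter, straight up to 82 mm, cap 28 mm in diameter above it, 105 mm tall in all. At the start it stands in the rack on the blue pad. Origin: centre of its underside, z up; round, so its yaw means nothing.
- bottle_yellow: Loose white plastic shoe-dressing bottle with a yellow cap and yellow band, about 0.12 kg: round body 38 mm in diameter, straight up to 82 mm, cap 28 mm in diameter above it, 105 mm tall in all. At the start it stands in the rack on the yellow pad. Origin: centre of its underside, z up; round, so its yaw means nothing.
- pad_red: Home place of the red-capped bottle: fixed flat red disc, 58 mm in diameter, 2 mm thick, on the floor of the wooden rack. Origin: centre of its underside, 8 mm above the work surface (its top is at 10 mm). Axes parallel to the rack's: x towards the rack's back wall, y along that wall. Which colour has which of the three places changes.
- pad_blue: Home place of the blue-capped bottle: as pad_red, but blue. The three places: one 60 mm to each side (rack's y) of the tin's start, and one 60 mm in front of it (rack's -x).
- pad_yellow: Home place of the yellow-capped bottle: as pad_red, but yellow. The rack around them: fixed wooden tray, 220 mm (y) by about 156 mm (x), floor 8 mm and rim 16 mm above the work surface, back wall 58 mm above it; the wall's face is 41 mm behind the centres of the tin and of the two side pads.
- tin: Loose round polish tin with a green lid (bare metal disc on top), 56 mm in diameter, 28 mm high, about 0.1 kg. It starts flat on the rack's floor, 8 mm above the work surface, by the back wall and hemmed in by the three bottles: no room for fingers and gripper until they are gone. Origin: centre of its underside, z up; yaw means nothing.
- coaster: Where the tin goes: fixed round white ceramic tile, 84 mm in diameter, 3 mm thick, lying on the work surface to one side of the rack (left or right changes). Origin: centre of its underside.
- mat: Side area for the bottles: fixed grey mat on the work surface, on the other side of the rack, 280 mm along its x, 130 mm along its y, 3 mm thick. Origin: centre of its underside.
- shoe: Bystander, to be left alone: loose black laced shoe, 290 mm long (its x, toe towards the robot), 100 mm wide, 95 to 105 mm high, standing just beyond the coaster; its toe ends about 90 mm beyond the coaster's centre. Origin: centre of its underside.

How it is judged (in metres and radians):
On the way, in this order (a step that is already met when the one before it is completed fails the run):
1. all three bottles stand upright on the grey mat, released (x of bottle_red in the frame of mat between -0.14 and 0.14 m and y of bottle_red in the frame of mat between -0.065 and 0.065 m and z of each of bottle_red, bottle_blue, bottle_yellow in the frame of mat below 0.008 m and angle between each of bottle_red, bottle_blue, bottle_yellow's own z axis and vertical below 0.1 rad and x of bottle_blue in the frame of mat between -0.14 and 0.14 m and y of bottle_blue in the frame of mat between -0.065 and 0.065 m and x of bottle_yellow in the frame of mat between -0.14 and 0.14 m and y of bottle_yellow in the frame of mat between -0.065 and 0.065 m and contact force between each of bottle_red, bottle_blue, bottle_yellow and the fingers below 0.3 N), for 0.2 s.
2. with the bottles still on the mat, the tin rests on the white tile coaster, released (x of bottle_red in the frame of mat between -0.14 and 0.14 m and y of bottle_red in the frame of mat between -0.065 and 0.065 m and z of each of bottle_red, bottle_blue, bottle_yellow in the frame of mat below 0.008 m and angle between each of bottle_red, bottle_blue, bottle_yellow, tin's own z axis and vertical below 0.1 rad and x of bottle_blue in the frame of mat between -0.14 and 0.14 m and y of bottle_blue in the frame of mat between -0.065 and 0.065 m and x of bottle_yellow in the frame of mat between -0.14 and 0.14 m and y of bottle_yellow in the frame of mat between -0.065 and 0.065 m and horizontal distance between tin and coaster below 0.015 m and z of tin in the frame of coaster below 0.008 m and linear speed of tin below 0.02 m/s and contact force between tin and the fingers below 0.3 N), for 0.2 s.
At the end, for the whole second after the job is handed in: Each bottle stands upright (within 0.1 rad) on the pad of its own colour, centre within 13 mm of the pad's centre; the tin lies lid up on the white tile coaster, centre within 15 mm of its centre; everything is released and at rest (horizontal distance between bottle_red and pad_red below 0.013 m and z of bottle_red in the frame of pad_red below 0.007 m and angle between each of bottle_red, bottle_blue, bottle_yellow, tin's own z axis and vertical below 0.1 rad and linear speed of each of bottle_red, bottle_blue, bottle_yellow, tin below 0.02 m/s and horizontal distance between bottle_blue and pad_blue below 0.013 m and z of bottle_blue in the frame of pad_blue below 0.007 m and horizontal distance between bottle_yellow and pad_yellow below 0.013 m and z of bottle_yellow in the frame of pad_yellow below 0.007 m and horizontal distance between tin and coaster below 0.015 m and z of tin in the frame of coaster below 0.008 m); the robot touches nothing.
It fails at once if a bottle is knocked over (angle between any of bottle_red, bottle_blue, bottle_yellow's own z axis and vertical above 0.6 rad).
It fails at once if the tin is tipped over (angle between tin's own z axis and vertical above 0.6 rad).
It fails at once if the shoe is shoved by more than 20 mm (distance of shoe from where it was at the start of the episode above 0.02 m).
It also fails if it takes over 144 s, if anything falls off the work surface, if the arm or the gripper's body presses on something with over 40 N, if the wrist force passes 120 N, or if a joint passes its speed limit or range.

## Working session

There is one attempt and no reset: what is moved stays moved. The work goes in short steps, Python scripts to look and compute and a tool call to move; the robot and the scene stay as the last step left them, time stands still between calls to the robot, and variables do not carry over. Pictures are saved under pics/ and viewed, at most 14 in all, crops included, and the job is handed in when it is done.

Besides the shell and the picture viewer there is one more tool, called after "Emit:" as name([rows], argument=value, ...), one row to a line, values as JSON. move_arm: Moves the arm, as the interface text tells. Its arguments: {"type":"object","properties":{"series":{"type":"array"}},"required":["series"]}

```bash
ls; mkdir -p pics
python3 - <<'E'
from station import r
import cv2,pickle
s=r.sense();print(s)
for n in ("scene","top"):
    c=r.capture(n);pickle.dump(c,open(f"pics/{n}0.pkl","wb"));cv2.imwrite(f"pics/{n}0.png",c["img"][:,:,::-1]);print(n,c["camera_matrix"],c["rvec"],c["tvec"])
E
```

```text
pics
{'time_s': 0.0, 'joints': array([-5.79510514e+01,  2.20892737e+01,  3.80760372e-01, -2.85388665e-02,
       -6.84116602e+01, -1.48187566e+01]), 'joint_velocities': array([ 0.08045472,  0.00878433,  0.04569573,  0.04055271,  0.04872373,
       -0.04861226]), 'effort': array([ 1.08012959e-03, -3.90666640e+01,  1.87400848e+01,  4.21973884e+00,
        1.09328804e-02, -1.83525481e-04]), 'tcp_pos': array([ 0.18498996, -0.5963547 ,  0.21538316]), 'ee_rot': array([[-9.55176787e-01, -2.96035109e-01, -7.20391724e-04],
       [-2.96035972e-01,  9.55174648e-01,  2.02349914e-03],
       [ 8.90731226e-05,  2.14606127e-03, -9.99997693e-01]]), 'wrist_force': array([-0.17203521,  0.18236621, -0.13621504]), 'moment': array([ 0.02375038,  0.02916202, -0.04229134]), 'gripper_force': 0.0, 'gripper_width': 1.0008225465594465}
scene [[469.47754873   0.         317.56037766]
 [  0.         469.47754873 238.15046556]
 [  0.           0.           1.        ]] [ 2.17789497  1.23064838 -0.42242151] [-0.32895408 -0.36216869  1.3346452 ]
top [[559.68742691   0.         315.78302042]
 [  0.         559.68742691 236.32915614]
 [  0.           0.           1.        ]] [ 2.19941945 -2.16604983  0.07361918] [-0.00213396  0.58898767  0.94384472]
```

View pics/top0.png

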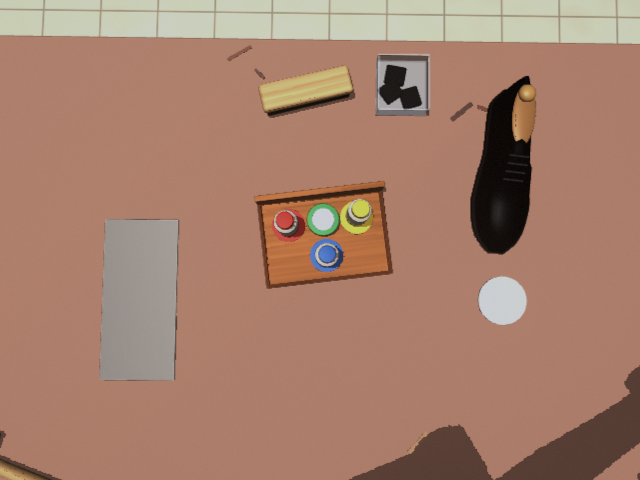

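View pics/scene0.png

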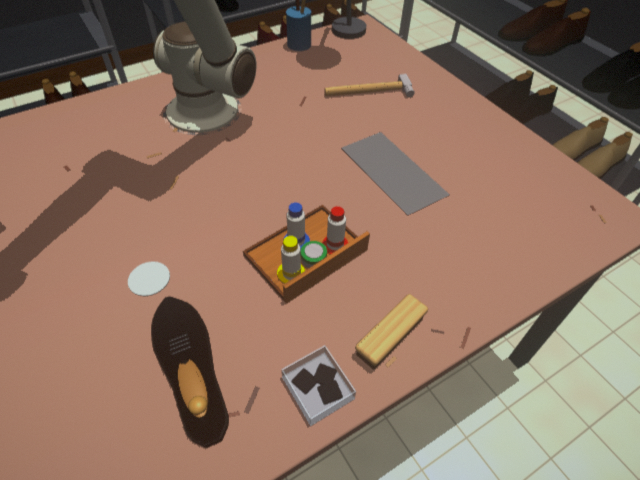

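Top view: tin at (323,220), red/yellow/blue caps near (285,220), (360,210), (327,255). The coaster is at (502,301) and the mat centre near (139,300).

```bash
cat > h.py <<'E'
import numpy as np, cv2, pickle
from station import r
def cam(c,T=None):
    if "hand_eye" in c: M=T@c["hand_eye"]; return M[:3,:3],M[:3,3]
    R=cv2.Rodrigues(np.array(c["rvec"],float))[0]; return R.T,-R.T@np.ravel(c["tvec"])
def ray(c,uv,T=None):
    R,o=cam(c,T); K=np.array(c["camera_matrix"])
    return o,R@np.linalg.solve(K,[uv[0],uv[1],1.])
def plane(c,uv,z,T=None):
    o,d=ray(c,uv,T); return o+d*(z-o[2])/d[2]
def cross(c1,p1,c2,p2):
    o1,d1=ray(c1,p1);o2,d2=ray(c2,p2)
    t=np.linalg.lstsq(np.c_[d1,-d2],o2-o1,rcond=None)[0]
    return (o1+t[0]*d1+o2+t[1]*d2)/2,np.linalg.norm(o1+t[0]*d1-o2-t[1]*d2)
HUE={"red":(174,5),"yellow":(24,34),"green":(45,85),"blue":(105,125)}
def mask(img,col,s=130,v=60):
    h=cv2.cvtColor(img,cv2.COLOR_RGB2HSV); lo,hi=HUE[col]
    m=((h[...,0]>=lo)&(h[...,0]<=hi)) if lo<hi else ((h[...,0]>=lo)|(h[...,0]<=hi))
    return (m&(h[...,1]>s)&(h[...,2]>v)).astype(np.uint8)
def blobs(m,amin=15):
    n,l,st,ce=cv2.connectedComponentsWithStats(m)
    return [(int(st[i,4]),ce[i].round(1).tolist(),st[i,:4].tolist()) for i in range(1,n) if st[i,4]>amin]
def T():
    s=r.sense();M=np.eye(4);M[:3,:3]=s["ee_rot"];M[:3,3]=s["tcp_pos"];return M
E
python3 - <<'E'
from h import *
for n in("top","scene"):
    c=pickle.load(open(f"pics/{n}0.pkl","rb"));im=c["img"]
    roi=(250,390,175,295) if n=="top" else (240,375,195,300)
    for k in HUE:
        m=mask(im,k);z=np.zeros_like(m);x0,x1,y0,y1=roi;z[y0:y1,x0:x1]=m[y0:y1,x0:x1]
        print(n,k,blobs(z))
c=pickle.load(open("pics/top0.pkl","rb"));im=c["img"];h=cv2.cvtColor(im,cv2.COLOR_RGB2HSV)
w=((h[...,1]<40)&(h[...,2]>150)).astype(np.uint8);w[:130]=0
for b in blobs(w,100):print("white",b,plane(c,b[1],.003).round(4))
g=((h[...,1]<40)&(h[...,2]>70)&(h[...,2]<150)).astype(np.uint8);g[:200]=0;g[400:]=0;g[:,220:]=0
g=cv2.morphologyEx(g,cv2.MORPH_OPEN,np.ones((5,5)))
for b in blobs(g,500):
    print("mat",b)
    q=cv2.boxPoints(cv2.minAreaRect(cv2.findNonZero(g)));print([plane(c,p,.003).round(3).tolist() for p in q])
for p in [(256,198),(384,184),(271,287),(389,271)]:print("rack",plane(c,p,.058 if p[1]<200 else .016).round(4))
for p,z in[((323,220),.036),((285,220),.105),((360,208),.105),((327,254),.105)]:print(plane(c,p,z).round(4))
E
```

```text
top red [(356, [291.4, 228.6], [272, 209, 33, 33]), (238, [284.3, 219.9], [276, 212, 18, 17])]
top yellow [(232, [360.4, 208.4], [352, 200, 18, 17]), (315, [351.0, 222.7], [340, 202, 31, 32])]
top green []
top blue [(315, [326.0, 255.4], [311, 239, 32, 32]), (220, [326.8, 253.6], [319, 246, 17, 17])]
scene red [(150, [336.9, 212.4], [331, 206, 14, 15]), (51, [327.5, 245.7], [323, 237, 12, 17]), (34, [343.0, 242.0], [338, 238, 10, 8])]
scene yellow [(151, [290.1, 241.3], [283, 235, 15, 13]), (92, [280.9, 273.6], [277, 264, 11, 18]), (39, [301.2, 269.1], [297, 264, 8, 9])]
scene green [(162, [313.3, 251.7], [301, 241, 26, 21])]
scene blue [(88, [295.1, 207.2], [290, 203, 12, 9]), (26, [306.2, 238.5], [304, 235, 5, 8])]
white (378, [322.6, 218.9], [312, 209, 22, 21]) [ 0.6212 -0.0046  0.003 ]
white (10439, [142.2, 294.5], [102, 219, 76, 162]) [0.4839 0.3084 0.003 ]
white (131, [324.0, 254.7], [315, 243, 23, 23]) [ 0.5582 -0.0079  0.003 ]
white (1840, [502.0, 300.2], [478, 276, 49, 49]) [ 0.4837 -0.3188  0.003 ]
rack [0.6488 0.1073 0.058 ]
rack [ 0.6756 -0.1058  0.058 ]
rack [0.5006 0.0827 0.016 ]
rack [ 0.5313 -0.1203  0.016 ]
[ 0.6159 -0.005   0.036 ]
[0.608  0.0554 0.105 ]
[ 0.6288 -0.0627  0.105 ]
[ 0.5554 -0.0116  0.105 ]
```

```bash
cat >> h.py <<'E'
def go(p,a=None):
    "shift (mm, tool axes) and tool-z turn (rad) to reach TCP p and tool y=(-sin a,cos a)"
    M=T(); d=M[:3,:3].T@(np.array(p)-M[:3,3])*1e3
    cur=np.arctan2(-M[0,1],M[1,1])
    print("at",M[:3,3].round(4),"yaw",round(np.degrees(cur),2),"shift",d.round(1),"turnz",None if a is None else round(cur-np.radians(a),4))
E
python3 - <<'E'
from h import *
t=pickle.load(open("pics/top0.pkl","rb"));s=pickle.load(open("pics/scene0.pkl","rb"))
for n,a,b in[("red",(284.3,219.9),(336.9,212.4)),("yellow",(360.4,208.4),(290.1,241.3)),("blue",(326.8,253.6),(295.1,207.2))]:
    print(n,[x.round(4) for x in cross(t,a,s,b)])
for n,p in[("pr",(288,225)),("py",(356,217.5)),("pb",(326.5,254.5))]:print(n,plane(t,p,.01).round(4))
print("tin",plane(t,(322.6,218.9),.036).round(4))
for p in[(106,220),(178,220),(100,380),(175,380)]:print("mat",plane(t,p,.003).round(4))
go([.50,0,.33],9)
E
```

```text
red [array([0.608 , 0.0569, 0.1116]), np.float64(0.0019)]
yellow [array([ 0.6275, -0.0616,  0.1149]), np.float64(0.0023)]
blue [array([ 0.5561, -0.0101,  0.1156]), np.float64(0.0023)]
pr [0.6089 0.0558 0.01  ]
py [ 0.6238 -0.0629  0.01  ]
pb [ 0.5583 -0.0122  0.01  ]
tin [ 0.6178 -0.0043  0.036 ]
mat [0.6135 0.3772 0.003 ]
mat [0.6154 0.2501 0.003 ]
mat [0.3358 0.3758 0.003 ]
mat [0.3379 0.2461 0.003 ]
at [ 0.185  -0.5964  0.2155] yaw 17.23 shift [-477.5  476.6 -113.6] turnz 0.1436
```

```bash
python3 -c "
from h import *
go([.52,0,.33],8)"
```

```text
at [ 0.185  -0.5964  0.2155] yaw 17.23 shift [-496.6  470.7 -113.7] turnz 0.161
```

Emit:
move_arm([
  {"grip": 1, "xyz": [-100, 100, -115], "angular": [0, 0, 0.04]},
  {"grip": 1, "xyz": [-490, 470, -115], "angular": [0, 0, 0.16]},
  {"grip": 1, "xyz": [-490, 470, -115], "angular": [0, 0, 0.16]},
  {"grip": 1, "xyz": [-490, 470, -115], "angular": [0, 0, 0.16]},
  {"grip": 1, "xyz": [-490, 470, -115], "angular": [0, 0, 0.16]},
  {"grip": 1, "xyz": [-490, 470, -115], "angular": [0, 0, 0.16]},
  {"grip": 1, "xyz": [-490, 470, -115], "angular": [0, 0, 0.16]},
  {"grip": 1, "xyz": [-490, 470, -115], "angular": [0, 0, 0.16]},
  {"grip": 1, "xyz": [-490, 470, -115], "angular": [0, 0, 0.16]},
  {"grip": 1, "xyz": [-490, 470, -115], "angular": [0, 0, 0.16]},
])

```text
time_s: 1.1
tcp_pos: [0.42, -0.1704, 0.3064]
ee_rot: [[-0.99, -0.141, 0.0], [-0.141, 0.99, 0.0], [-0.0, 0.0, -1.0]]
wrist_force: [1.6, -0.3, -0.0]
gripper_width: 1.003
gripper_force: 0.0
```

Emit:
move_arm([
  {"grip": 1, "xyz": [-123, 155, -24], "angular": [0, 0, 0]},
  {"grip": 1, "xyz": [-123, 155, -24], "angular": [0, 0, 0]},
  {"grip": 1, "xyz": [-123, 155, -24], "angular": [0, 0, 0]},
  {"grip": 1, "xyz": [-123, 155, -24], "angular": [0, 0, 0]},
  {"grip": 1, "xyz": [-123, 155, -24], "angular": [0, 0, 0]},
  {"grip": 1, "xyz": [-123, 155, -24], "angular": [0, 0, 0]},
])

```text
time_s: 1.7
tcp_pos: [0.5199, -0.0006, 0.3293]
ee_rot: [[-0.99, -0.142, -0.002], [-0.142, 0.99, -0.0], [0.002, -0.0, -1.0]]
wrist_force: [0.8, -0.8, 0.2]
gripper_width: 0.999
gripper_force: 0.0
```

Run:
```python
from h import *
M=T();c=r.capture("wrist");cv2.imwrite("pics/w1.png",c["img"][:,:,::-1]);pickle.dump((c,M),open("pics/w1.pkl","wb"))
print(M.round(4),c["hand_eye"].round(3),c["camera_matrix"])
for k in HUE: print(k,blobs(mask(c["img"],k),80))
```

```text
[[-9.898e-01 -1.423e-01 -2.000e-03  5.199e-01]
 [-1.423e-01  9.898e-01 -3.000e-04 -6.000e-04]
 [ 2.000e-03 -0.000e+00 -1.000e+00  3.293e-01]
 [ 0.000e+00  0.000e+00  0.000e+00  1.000e+00]] [[-0.    -0.965 -0.262  0.071]
 [ 1.    -0.    -0.    -0.   ]
 [ 0.    -0.262  0.965 -0.167]
 [ 0.     0.     0.     1.   ]] [[419.27967043   0.         310.44486148]
 [  0.         419.27967043 242.05167789]
 [  0.           0.           1.        ]]
red [(750, [343.8, 263.4], [324, 248, 47, 42]), (703, [355.3, 301.2], [342, 286, 29, 32])]
yellow [(853, [251.2, 262.7], [226, 247, 47, 43]), (698, [234.7, 304.0], [220, 288, 30, 32])]
green [(763, [296.4, 276.5], [273, 256, 47, 44])]
blue [(595, [297.8, 213.7], [274, 199, 48, 39]), (662, [295.7, 242.6], [282, 227, 28, 31])]
```

View pics/w1.png

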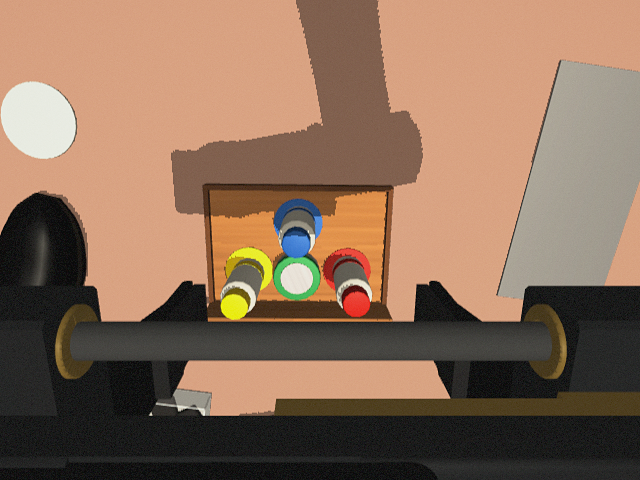

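Run:
```python
from h import *
c,M=pickle.load(open("pics/w1.pkl","rb"))
print("tin",plane(c,(296,277.6),.034,M).round(4))
for n,p in[("pr",(347.2,269)),("py",(249.2,268.8)),("pb",(297.6,220.8))]:print(n,plane(c,p,.01,M).round(4))
for n,p in[("cr",(355.5,301.2)),("cy",(234.7,304)),("cb",(295.7,242.6))]:print(n,plane(c,p,.111,M).round(4))
print("coaster",plane(c,(38.5,120.5),.003,M).round(4))
go([.558,-.0125,.2],None);go([.558,-.0125,.081])
```

```text
tin [ 0.6184 -0.004   0.034 ]
pr [0.6072 0.0569 0.01  ]
py [ 0.624  -0.0618  0.01  ]
pb [ 0.5561 -0.0113  0.01  ]
cr [0.6066 0.0565 0.111 ]
cy [ 0.6266 -0.0616  0.111 ]
cb [ 0.5554 -0.0101  0.111 ]
coaster [ 0.4844 -0.317   0.003 ]
at [ 0.5195 -0.0015  0.3295] yaw 8.1 shift [-36.8 -16.3 129.4] turnz None
at [ 0.5195 -0.0015  0.3295] yaw 8.1 shift [-37.  -16.3 248.4] turnz None
```

Emit:
move_arm([
  {"grip": 1, "xyz": [-35, -15, 30], "angular": [0, 0, 0]},
  {"grip": 1, "xyz": [-35, -15, 80], "angular": [0, 0, 0]},
  {"grip": 1, "xyz": [-35, -15, 130], "angular": [0, 0, 0]},
  {"grip": 1, "xyz": [-35, -15, 175], "angular": [0, 0, 0]},
  {"grip": 1, "xyz": [-35, -15, 210], "angular": [0, 0, 0]},
  {"grip": 1, "xyz": [-35, -15, 235], "angular": [0, 0, 0]},
  {"grip": 1, "xyz": [-35, -15, 249], "angular": [0, 0, 0]},
  {"grip": 1, "xyz": [-35, -15, 249], "angular": [0, 0, 0]},
])

```text
time_s: 2.55
tcp_pos: [0.5542, -0.0134, 0.0791]
ee_rot: [[-0.99, -0.138, -0.005], [-0.138, 0.99, -0.001], [0.006, -0.0, -1.0]]
wrist_force: [-0.3, -0.4, -0.4]
gripper_width: 1.001
gripper_force: 0.0
```

Emit:
move_arm([
  {"grip": 0.4, "xyz": [0, 0, 0], "angular": [0, 0, 0]},
  {"grip": 0.3, "xyz": [0, 0, 0], "angular": [0, 0, 0]},
  {"grip": 0.3, "xyz": [0, 0, 0], "angular": [0, 0, 0]},
  {"grip": 0.3, "xyz": [0, 0, 0], "angular": [0, 0, 0]},
  {"grip": 0.3, "xyz": [0, 0, 0], "angular": [0, 0, 0]},
  {"grip": 0.3, "xyz": [0, 0, 0], "angular": [0, 0, 0]},
  {"grip": 0.3, "xyz": [0, 0, 0], "angular": [0, 0, 0]},
  {"grip": 0.3, "xyz": [0, 0, 0], "angular": [0, 0, 0]},
])

```text
time_s: 3.35
tcp_pos: [0.5567, -0.0115, 0.0812]
ee_rot: [[-0.99, -0.14, 0.0], [-0.14, 0.99, 0.0], [-0.0, 0.0, -1.0]]
wrist_force: [-1.2, 1.1, 0.6]
gripper_width: 0.416
gripper_force: 30.0
```

Emit:
move_arm([
  {"grip": 0.3, "xyz": [0, 0, -40], "angular": [0, 0, 0]},
  {"grip": 0.3, "xyz": [0, 0, -85], "angular": [0, 0, 0]},
  {"grip": 0.3, "xyz": [0, 0, -120], "angular": [0, 0, 0]},
  {"grip": 0.3, "xyz": [14, 42, -120], "angular": [0, 0, 0]},
  {"grip": 0.3, "xyz": [29, 86, -120], "angular": [0, 0, 0]},
  {"grip": 0.3, "xyz": [44, 130, -120], "angular": [0, 0, 0]},
  {"grip": 0.3, "xyz": [59, 175, -120], "angular": [0, 0, 0]},
  {"grip": 0.3, "xyz": [74, 220, -120], "angular": [0, 0, 0]},
  {"grip": 0.3, "xyz": [89, 265, -120], "angular": [0, 0, 0]},
  {"grip": 0.3, "xyz": [103, 308, -120], "angular": [0, 0, 0]},
])

```text
time_s: 4.35
tcp_pos: [0.4098, 0.2802, 0.2009]
ee_rot: [[-0.99, -0.141, -0.001], [-0.141, 0.99, -0.0], [0.001, -0.0, -1.0]]
wrist_force: [1.4, 0.6, -1.9]
gripper_width: 0.416
gripper_force: 30.0
```

```bash
python3 -c "
from h import *
print(r.sense()['gripper_width']);go([.395,.312,.0745],8)"
```

```text
0.41629490097246946
at [0.4098 0.2802 0.2009] yaw 8.08 shift [ 10.1  33.6 126.4] turnz 0.0014
```

Emit:
move_arm([
  {"grip": 0.3, "xyz": [10, 34, 30], "angular": [0, 0, 0]},
  {"grip": 0.3, "xyz": [10, 34, 70], "angular": [0, 0, 0]},
  {"grip": 0.3, "xyz": [10, 34, 100], "angular": [0, 0, 0]},
  {"grip": 0.3, "xyz": [10, 34, 116], "angular": [0, 0, 0]},
  {"grip": 0.3, "xyz": [10, 34, 123], "angular": [0, 0, 0]},
  {"grip": 0.3, "xyz": [10, 34, 126], "angular": [0, 0, 0]},
  {"grip": 0.3, "xyz": [10, 34, 126], "angular": [0, 0, 0]},
  {"grip": 0.3, "xyz": [10, 34, 126], "angular": [0, 0, 0]},
])

```text
time_s: 5.15
tcp_pos: [0.3973, 0.3117, 0.0762]
ee_rot: [[-0.99, -0.14, 0.001], [-0.14, 0.99, 0.002], [-0.002, 0.002, -1.0]]
wrist_force: [-0.2, -0.5, -1.1]
gripper_width: 0.414
gripper_force: 30.0
```

Emit:
move_arm([
  {"grip": 0.5, "xyz": [0, 0, 0], "angular": [0, 0, 0]},
  {"grip": 0.7, "xyz": [0, 0, 0], "angular": [0, 0, 0]},
  {"grip": 0.9, "xyz": [0, 0, 0], "angular": [0, 0, 0]},
  {"grip": 1, "xyz": [0, 0, 0], "angular": [0, 0, 0]},
  {"grip": 1, "xyz": [0, 0, 0], "angular": [0, 0, 0]},
  {"grip": 1, "xyz": [0, 0, 0], "angular": [0, 0, 0]},
  {"grip": 1, "xyz": [0, 0, -30], "angular": [0, 0, 0]},
  {"grip": 1, "xyz": [0, 0, -75], "angular": [0, 0, 0]},
  {"grip": 1, "xyz": [0, 0, -110], "angular": [0, 0, 0]},
  {"grip": 1, "xyz": [0, 0, -110], "angular": [0, 0, 0]},
])

```text
time_s: 6.15
tcp_pos: [0.3991, 0.3137, 0.1907]
ee_rot: [[-0.99, -0.141, 0.008], [-0.141, 0.99, 0.009], [-0.009, 0.008, -1.0]]
wrist_force: [-0.8, -0.5, -0.2]
gripper_width: 1.001
gripper_force: 0.0
```

Run:
```python
from h import *
c=r.capture("top");cv2.imwrite("pics/t2.png",c["img"][:,:,::-1][:,:480])
for k in("red","yellow","blue"):print(k,[b+(plane(c,b[1],.108).round(3).tolist(),) for b in blobs(mask(c["img"],k),80)])
go([.6075,.0565,.2],8)
```

```text
red [(355, [291.4, 228.7], [272, 209, 33, 33], [0.594, 0.045, 0.108]), (238, [284.3, 219.9], [276, 212, 18, 17], [0.608, 0.056, 0.108])]
yellow [(232, [360.4, 208.4], [352, 200, 18, 17], [0.628, -0.063, 0.108]), (316, [350.9, 222.7], [340, 202, 31, 32], [0.605, -0.048, 0.108])]
blue [(801, [326.4, 254.8], [311, 239, 32, 32], [0.554, -0.011, 0.108])]
at [0.3976 0.3124 0.1878] yaw 8.08 shift [-171.9 -282.8  -12.8] turnz 0.0013
```

View pics/t2.png

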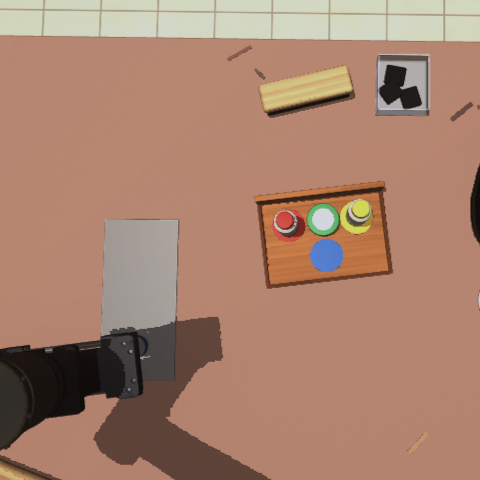

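Emit:
move_arm([
  {"grip": 1, "xyz": [-25, -41, 0], "angular": [0, 0, 0]},
  {"grip": 1, "xyz": [-50, -82, 0], "angular": [0, 0, 0]},
  {"grip": 1, "xyz": [-75, -123, 0], "angular": [0, 0, 0]},
  {"grip": 1, "xyz": [-100, -164, 0], "angular": [0, 0, 0]},
  {"grip": 1, "xyz": [-125, -205, 0], "angular": [0, 0, 0]},
  {"grip": 1, "xyz": [-150, -246, 0], "angular": [0, 0, 0]},
  {"grip": 1, "xyz": [-172, -283, 0], "angular": [0, 0, 0]},
  {"grip": 1, "xyz": [-172, -283, 0], "angular": [0, 0, 0]},
  {"grip": 1, "xyz": [-172, -283, 0], "angular": [0, 0, 0]},
])

```text
time_s: 7.1
tcp_pos: [0.6062, 0.0539, 0.183]
ee_rot: [[-0.99, -0.138, -0.004], [-0.138, 0.99, -0.001], [0.004, -0.0, -1.0]]
wrist_force: [0.4, 0.3, -0.2]
gripper_width: 1.002
gripper_force: 0.0
```

Run:
```python
from h import *
M=T();c=r.capture("wrist")
for k in("red","yellow","blue","green"):print(k,[b+(plane(c,b[1],.110,M).round(4).tolist(),) for b in blobs(mask(c["img"],k),80)])
go([.6075,.0565,.081],8)
```

```text
red [(1407, [311.6, 208.3], [279, 188, 70, 55], [0.5801, 0.0506, 0.11]), (1818, [316.0, 254.1], [294, 229, 46, 51], [0.6073, 0.057, 0.11])]
yellow [(1712, [176.2, 212.2], [135, 188, 69, 67], [0.5933, -0.0273, 0.11]), (2062, [117.6, 259.1], [90, 234, 57, 51], [0.6268, -0.0606, 0.11])]
blue [(4151, [238.7, 147.1], [203, 111, 72, 73], [0.5513, 0.0053, 0.11])]
green [(1926, [236.6, 226.1], [200, 194, 72, 69], [0.5967, 0.0084, 0.11])]
at [0.6059 0.0548 0.1835] yaw 8.02 shift [ -2.2   1.5 102.5] turnz 0.0004
```

Emit:
move_arm([
  {"grip": 1, "xyz": [-2, 2, 30], "angular": [0, 0, 0]},
  {"grip": 1, "xyz": [-2, 2, 60], "angular": [0, 0, 0]},
  {"grip": 1, "xyz": [-2, 2, 85], "angular": [0, 0, 0]},
  {"grip": 1, "xyz": [-2, 2, 98], "angular": [0, 0, 0]},
  {"grip": 1, "xyz": [-2, 2, 103], "angular": [0, 0, 0]},
  {"grip": 1, "xyz": [-2, 2, 103], "angular": [0, 0, 0]},
])

```text
time_s: 7.75
tcp_pos: [0.6083, 0.0579, 0.0822]
ee_rot: [[-0.99, -0.142, -0.0], [-0.142, 0.99, -0.0], [0.0, -0.0, -1.0]]
wrist_force: [-0.6, 0.5, 0.7]
gripper_width: 0.997
gripper_force: 0.0
```

Emit:
move_arm([
  {"grip": 0.4, "xyz": [0, 0, 0], "angular": [0, 0, 0]},
  {"grip": 0.3, "xyz": [0, 0, 0], "angular": [0, 0, 0]},
  {"grip": 0.3, "xyz": [0, 0, 0], "angular": [0, 0, 0]},
  {"grip": 0.3, "xyz": [0, 0, 0], "angular": [0, 0, 0]},
  {"grip": 0.3, "xyz": [0, 0, 0], "angular": [0, 0, 0]},
  {"grip": 0.3, "xyz": [0, 0, 0], "angular": [0, 0, 0]},
  {"grip": 0.3, "xyz": [0, 0, 0], "angular": [0, 0, 0]},
  {"grip": 0.3, "xyz": [0, 0, 0], "angular": [0, 0, 0]},
])

```text
time_s: 8.55
tcp_pos: [0.6084, 0.0573, 0.0821]
ee_rot: [[-0.99, -0.14, -0.0], [-0.14, 0.99, 0.0], [0.0, 0.0, -1.0]]
wrist_force: [-0.0, 0.5, 0.5]
gripper_width: 0.411
gripper_force: 30.0
```

Run:
```python
from h import *
go([.475,.312,.074],8)
```

```text
at [0.6084 0.0573 0.0821] yaw 8.07 shift [ 96.4 270.9   8.1] turnz 0.0012
```

Emit:
move_arm([
  {"grip": 0.3, "xyz": [0, 0, -40], "angular": [0, 0, 0]},
  {"grip": 0.3, "xyz": [0, 0, -85], "angular": [0, 0, 0]},
  {"grip": 0.3, "xyz": [0, 0, -125], "angular": [0, 0, 0]},
  {"grip": 0.3, "xyz": [16, 45, -125], "angular": [0, 0, 0]},
  {"grip": 0.3, "xyz": [32, 90, -125], "angular": [0, 0, 0]},
  {"grip": 0.3, "xyz": [48, 136, -125], "angular": [0, 0, 0]},
  {"grip": 0.3, "xyz": [64, 181, -125], "angular": [0, 0, 0]},
  {"grip": 0.3, "xyz": [80, 226, -125], "angular": [0, 0, 0]},
  {"grip": 0.3, "xyz": [96, 271, -125], "angular": [0, 0, 0]},
  {"grip": 0.3, "xyz": [96, 271, -125], "angular": [0, 0, 0]},
])

```text
time_s: 9.55
tcp_pos: [0.4729, 0.3164, 0.2067]
ee_rot: [[-0.989, -0.146, -0.001], [-0.146, 0.989, 0.001], [0.0, 0.001, -1.0]]
wrist_force: [0.3, -0.1, -1.4]
gripper_width: 0.41
gripper_force: 30.0
```

Emit:
move_arm([
  {"grip": 0.3, "xyz": [0, 0, 35], "angular": [0, 0, 0]},
  {"grip": 0.3, "xyz": [0, 0, 75], "angular": [0, 0, 0]},
  {"grip": 0.3, "xyz": [0, 0, 105], "angular": [0, 0, 0]},
  {"grip": 0.3, "xyz": [0, 0, 122], "angular": [0, 0, 0]},
  {"grip": 0.3, "xyz": [0, 0, 129], "angular": [0, 0, 0]},
  {"grip": 0.3, "xyz": [0, 0, 131], "angular": [0, 0, 0]},
  {"grip": 0.3, "xyz": [0, 0, 131], "angular": [0, 0, 0]},
  {"grip": 0.3, "xyz": [0, 0, 131], "angular": [0, 0, 0]},
])

```text
time_s: 10.35
tcp_pos: [0.476, 0.3127, 0.0774]
ee_rot: [[-0.99, -0.14, 0.002], [-0.14, 0.99, 0.002], [-0.002, 0.001, -1.0]]
wrist_force: [0.4, -0.9, -0.9]
gripper_width: 0.41
gripper_force: 30.0
```

Emit:
move_arm([
  {"grip": 0.5, "xyz": [0, 0, 0], "angular": [0, 0, 0]},
  {"grip": 0.7, "xyz": [0, 0, 0], "angular": [0, 0, 0]},
  {"grip": 0.9, "xyz": [0, 0, 0], "angular": [0, 0, 0]},
  {"grip": 1, "xyz": [0, 0, 0], "angular": [0, 0, 0]},
  {"grip": 1, "xyz": [0, 0, 0], "angular": [0, 0, 0]},
  {"grip": 1, "xyz": [0, 0, 0], "angular": [0, 0, 0]},
  {"grip": 1, "xyz": [0, 0, -30], "angular": [0, 0, 0]},
  {"grip": 1, "xyz": [0, 0, -75], "angular": [0, 0, 0]},
  {"grip": 1, "xyz": [0, 0, -115], "angular": [0, 0, 0]},
  {"grip": 1, "xyz": [0, 0, -115], "angular": [0, 0, 0]},
])

```text
time_s: 11.35
tcp_pos: [0.4783, 0.3146, 0.1979]
ee_rot: [[-0.99, -0.142, 0.01], [-0.141, 0.99, 0.009], [-0.011, 0.007, -1.0]]
wrist_force: [0.2, 0.6, 0.4]
gripper_width: 0.997
gripper_force: 0.0
```

Run:
```python
from h import *
M=T();c=r.capture("wrist");cv2.imwrite("pics/w3.png",c["img"][:,:,::-1])
for k in("red","blue"):print(k,[b+(plane(c,b[1],.103,M).round(4).tolist(),) for b in blobs(mask(c["img"],k),80)])
go([.6258,-.0615,.2],8)
```

```text
red [(120, [308.3, 192.5], [287, 187, 44, 21], [0.4478, 0.3092, 0.103]), (1529, [307.4, 234.6], [287, 212, 42, 46], [0.4749, 0.3124, 0.103])]
blue [(1708, [326.8, 108.7], [304, 85, 46, 48], [0.3967, 0.3131, 0.103])]
at [0.4767 0.3135 0.1946] yaw 8.08 shift [ -95.  -392.2   -6.6] turnz 0.0014
```

View pics/w3.png

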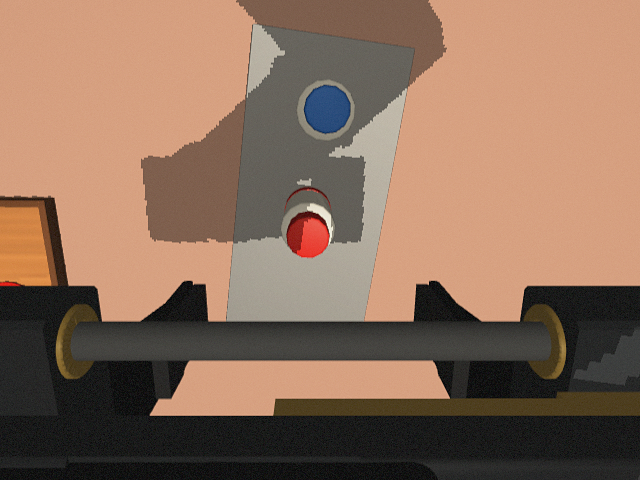

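Both bottles stand on the mat, with the blue cap at (327,109) and the red cap at (307,235). Yellow is next.

Emit:
move_arm([
  {"grip": 1, "xyz": [-11, -45, 0], "angular": [0, 0, 0]},
  {"grip": 1, "xyz": [-22, -92, 0], "angular": [0, 0, 0]},
  {"grip": 1, "xyz": [-34, -140, 0], "angular": [0, 0, 0]},
  {"grip": 1, "xyz": [-46, -188, 0], "angular": [0, 0, 0]},
  {"grip": 1, "xyz": [-58, -236, 0], "angular": [0, 0, 0]},
  {"grip": 1, "xyz": [-70, -284, 0], "angular": [0, 0, 0]},
  {"grip": 1, "xyz": [-82, -332, 0], "angular": [0, 0, 0]},
  {"grip": 1, "xyz": [-93, -378, 0], "angular": [0, 0, 0]},
  {"grip": 1, "xyz": [-95, -392, 0], "angular": [0, 0, 0]},
  {"grip": 1, "xyz": [-95, -392, 0], "angular": [0, 0, 0]},
])

```text
time_s: 12.4
tcp_pos: [0.6239, -0.0647, 0.1891]
ee_rot: [[-0.991, -0.136, -0.003], [-0.136, 0.991, -0.0], [0.003, 0.0, -1.0]]
wrist_force: [-0.5, -1.1, -0.1]
gripper_width: 0.998
gripper_force: 0.0
```

Run:
```python
from h import *
M=T();c=r.capture("wrist")
for k in("yellow",):print(k,[b+(plane(c,b[1],.110,M).round(4).tolist(),) for b in blobs(mask(c["img"],k),80)])
go([.6258,-.0615,.081],8)
```

```text
yellow [(1561, [313.0, 205.3], [280, 185, 68, 53], [0.5971, -0.0672, 0.11]), (1701, [314.3, 254.5], [292, 230, 45, 49], [0.6273, -0.0622, 0.11])]
at [ 0.6237 -0.0632  0.1895] yaw 7.95 shift [ -2.6   1.4 108.5] turnz -0.0008
```

Emit:
move_arm([
  {"grip": 1, "xyz": [-2, 0, 30], "angular": [0, 0, 0]},
  {"grip": 1, "xyz": [-2, 0, 60], "angular": [0, 0, 0]},
  {"grip": 1, "xyz": [-2, 0, 88], "angular": [0, 0, 0]},
  {"grip": 1, "xyz": [-2, 0, 104], "angular": [0, 0, 0]},
  {"grip": 1, "xyz": [-2, 0, 109], "angular": [0, 0, 0]},
  {"grip": 1, "xyz": [-2, 0, 109], "angular": [0, 0, 0]},
])

```text
time_s: 13.05
tcp_pos: [0.6258, -0.0611, 0.0816]
ee_rot: [[-0.99, -0.142, -0.002], [-0.142, 0.99, -0.0], [0.002, 0.0, -1.0]]
wrist_force: [0.1, 0.0, 0.4]
gripper_width: 0.999
gripper_force: 0.0
```

Emit:
move_arm([
  {"grip": 0.4, "xyz": [0, 0, 0], "angular": [0, 0, 0]},
  {"grip": 0.3, "xyz": [0, 0, 0], "angular": [0, 0, 0]},
  {"grip": 0.3, "xyz": [0, 0, 0], "angular": [0, 0, 0]},
  {"grip": 0.3, "xyz": [0, 0, 0], "angular": [0, 0, 0]},
  {"grip": 0.3, "xyz": [0, 0, 0], "angular": [0, 0, 0]},
  {"grip": 0.3, "xyz": [0, 0, 0], "angular": [0, 0, 0]},
  {"grip": 0.3, "xyz": [0, 0, 0], "angular": [0, 0, 0]},
  {"grip": 0.3, "xyz": [0, 0, 0], "angular": [0, 0, 0]},
])

```text
time_s: 13.85
tcp_pos: [0.6264, -0.0623, 0.0822]
ee_rot: [[-0.99, -0.14, -0.0], [-0.14, 0.99, 0.0], [-0.0, 0.0, -1.0]]
wrist_force: [0.3, 0.6, 0.6]
gripper_width: 0.41
gripper_force: 30.0
```

Run:
```python
from h import *
go([.555,.312,.074],8)
```

```text
at [ 0.6264 -0.0623  0.0822] yaw 8.06 shift [ 18.2 380.7   8.2] turnz 0.0011
```

Emit:
move_arm([
  {"grip": 0.3, "xyz": [0, 0, -40], "angular": [0, 0, 0]},
  {"grip": 0.3, "xyz": [0, 0, -85], "angular": [0, 0, 0]},
  {"grip": 0.3, "xyz": [0, 0, -125], "angular": [0, 0, 0]},
  {"grip": 0.3, "xyz": [2, 45, -125], "angular": [0, 0, 0]},
  {"grip": 0.3, "xyz": [4, 90, -125], "angular": [0, 0, 0]},
  {"grip": 0.3, "xyz": [7, 136, -125], "angular": [0, 0, 0]},
  {"grip": 0.3, "xyz": [9, 181, -125], "angular": [0, 0, 0]},
  {"grip": 0.3, "xyz": [11, 226, -125], "angular": [0, 0, 0]},
  {"grip": 0.3, "xyz": [13, 271, -125], "angular": [0, 0, 0]},
  {"grip": 0.3, "xyz": [15, 315, -125], "angular": [0, 0, 0]},
])

```text
time_s: 14.85
tcp_pos: [0.5665, 0.2491, 0.2068]
ee_rot: [[-0.99, -0.14, -0.001], [-0.14, 0.99, -0.0], [0.001, -0.0, -1.0]]
wrist_force: [1.0, -0.5, -0.7]
gripper_width: 0.411
gripper_force: 30.0
```

Emit:
move_arm([
  {"grip": 0.3, "xyz": [2, 40, 0], "angular": [0, 0, 0]},
  {"grip": 0.3, "xyz": [3, 66, 10], "angular": [0, 0, 0]},
  {"grip": 0.3, "xyz": [3, 66, 45], "angular": [0, 0, 0]},
  {"grip": 0.3, "xyz": [3, 66, 80], "angular": [0, 0, 0]},
  {"grip": 0.3, "xyz": [3, 66, 108], "angular": [0, 0, 0]},
  {"grip": 0.3, "xyz": [3, 66, 123], "angular": [0, 0, 0]},
  {"grip": 0.3, "xyz": [3, 66, 130], "angular": [0, 0, 0]},
  {"grip": 0.3, "xyz": [3, 66, 132], "angular": [0, 0, 0]},
  {"grip": 0.3, "xyz": [3, 66, 132], "angular": [0, 0, 0]},
  {"grip": 0.3, "xyz": [3, 66, 132], "angular": [0, 0, 0]},
])

```text
time_s: 15.85
tcp_pos: [0.5554, 0.3126, 0.0758]
ee_rot: [[-0.99, -0.14, 0.001], [-0.14, 0.99, 0.001], [-0.001, 0.001, -1.0]]
wrist_force: [0.1, -0.1, -1.6]
gripper_width: 0.413
gripper_force: 30.0
```

Emit:
move_arm([
  {"grip": 0.5, "xyz": [0, 0, 0], "angular": [0, 0, 0]},
  {"grip": 0.7, "xyz": [0, 0, 0], "angular": [0, 0, 0]},
  {"grip": 0.9, "xyz": [0, 0, 0], "angular": [0, 0, 0]},
  {"grip": 1, "xyz": [0, 0, 0], "angular": [0, 0, 0]},
  {"grip": 1, "xyz": [0, 0, 0], "angular": [0, 0, 0]},
  {"grip": 1, "xyz": [0, 0, 0], "angular": [0, 0, 0]},
  {"grip": 1, "xyz": [0, 0, -30], "angular": [0, 0, 0]},
  {"grip": 1, "xyz": [0, 0, -75], "angular": [0, 0, 0]},
  {"grip": 1, "xyz": [0, 0, -115], "angular": [0, 0, 0]},
  {"grip": 1, "xyz": [0, 0, -115], "angular": [0, 0, 0]},
])

```text
time_s: 16.85
tcp_pos: [0.5584, 0.3144, 0.1977]
ee_rot: [[-0.99, -0.141, 0.012], [-0.141, 0.99, 0.008], [-0.013, 0.006, -1.0]]
wrist_force: [1.2, 0.8, -0.6]
gripper_width: 0.996
gripper_force: 0.0
```

Run:
```python
from h import *
M=T();c=r.capture("wrist")
for k in("red","blue","yellow"):print(k,[b+(plane(c,b[1],.103,M).round(4).tolist(),) for b in blobs(mask(c["img"],k),300)])
t=r.capture("top");cv2.imwrite("pics/t4.png",t["img"][:,:480,::-1]);
for k in("red","blue","yellow"):
    print(k,[b+(plane(t,(b[2][0]+(b[2][2]-1)/2,b[2][1]+(b[2][3]-1)/2),.01).round(4).tolist(),) for b in blobs(mask(t["img"],k),300)])
h=cv2.cvtColor(t["img"],cv2.COLOR_RGB2HSV);w=((h[...,1]<40)&(h[...,2]>150)).astype(np.uint8);w[:130]=0
for b in blobs(w,100):print("white",b,plane(t,b[1],.036).round(4),plane(t,b[1],.003).round(4))
go([.6175,-.0036,.2],8)
```

```text
red [(1745, [327.0, 106.6], [304, 83, 47, 48], [0.4756, 0.3127, 0.103]), (2211, [17.8, 228.2], [0, 194, 42, 65], [0.5767, 0.1283, 0.103])]
blue []
yellow [(1503, [308.0, 236.8], [287, 214, 43, 46], [0.5564, 0.3127, 0.103])]
red [(849, [288.1, 224.9], [272, 209, 33, 33], [0.6089, 0.0558, 0.01])]
blue [(801, [326.4, 254.8], [311, 239, 32, 32], [0.5583, -0.0122, 0.01])]
yellow [(857, [356.1, 216.9], [340, 201, 33, 33], [0.6247, -0.0628, 0.01])]
white (378, [322.6, 218.9], [312, 209, 22, 21]) [ 0.6178 -0.0043  0.036 ] [ 0.6212 -0.0046  0.003 ]
white (534, [159.1, 227.4], [143, 220, 35, 18]) [0.5991 0.2736 0.036 ] [0.6018 0.283  0.003 ]
white (365, [109.3, 281.5], [102, 267, 19, 33]) [0.5061 0.3546 0.036 ] [0.5056 0.3668 0.003 ]
white (1852, [502.0, 300.2], [478, 276, 49, 49]) [ 0.485 -0.308  0.036] [ 0.4837 -0.3188  0.003 ]
white (493, [167.6, 319.0], [153, 298, 23, 44]) [0.4448 0.2538 0.036 ] [0.4422 0.2625 0.003 ]
white (724, [118.0, 370.5], [100, 355, 47, 25]) [0.3581 0.3338 0.036 ] [0.3525 0.3453 0.003 ]
at [0.5553 0.3127 0.1914] yaw 8.06 shift [ -17.3 -321.9   -9.2] turnz 0.001
```

View pics/t4.png

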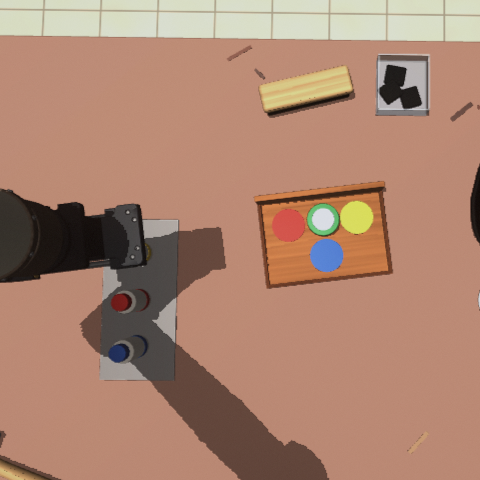

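All three stand on the mat: the red cap at (122,302), blue at (120,352), and yellow under the gripper, confirmed by the wrist camera. The tin is next.

Emit:
move_arm([
  {"grip": 1, "xyz": [-2, -45, 0], "angular": [0, 0, 0]},
  {"grip": 1, "xyz": [-5, -92, 0], "angular": [0, 0, 0]},
  {"grip": 1, "xyz": [-7, -140, 0], "angular": [0, 0, 0]},
  {"grip": 1, "xyz": [-10, -188, 0], "angular": [0, 0, 0]},
  {"grip": 1, "xyz": [-12, -236, 0], "angular": [0, 0, 0]},
  {"grip": 1, "xyz": [-15, -284, 0], "angular": [0, 0, 0]},
  {"grip": 1, "xyz": [-17, -322, 0], "angular": [0, 0, 0]},
  {"grip": 1, "xyz": [-17, -322, 0], "angular": [0, 0, 0]},
  {"grip": 1, "xyz": [-17, -322, 0], "angular": [0, 0, 0]},
  {"grip": 1, "xyz": [-17, -322, 0], "angular": [0, 0, 0]},
])

```text
time_s: 17.95
tcp_pos: [0.6166, -0.0034, 0.189]
ee_rot: [[-0.99, -0.141, -0.002], [-0.141, 0.99, -0.0], [0.002, 0.0, -1.0]]
wrist_force: [-0.1, 0.1, 0.6]
gripper_width: 1.0
gripper_force: 0.0
```

Run:
```python
from h import *
M=T();c=r.capture("wrist")
for k in HUE:print(k,[b+(plane(c,(b[2][0]+(b[2][2]-1)/2,b[2][1]+(b[2][3]-1)/2),.034 if k=="green" else .01,M).round(4).tolist(),) for b in blobs(mask(c["img"],k),300)])
go([.6175,-.0038,.038],8)
```

```text
red [(3581, [382.3, 217.0], [349, 184, 68, 67], [0.6089, 0.0564, 0.01])]
yellow [(3535, [240.4, 215.9], [207, 183, 68, 67], [0.6249, -0.0621, 0.01])]
green [(1844, [310.5, 221.4], [276, 189, 70, 69], [0.6173, -0.0036, 0.034])]
blue [(3458, [309.6, 146.4], [277, 109, 71, 71], [0.558, -0.0109, 0.01])]
at [ 0.6167 -0.003   0.1894] yaw 8.14 shift [ -0.9  -0.9 151.4] turnz 0.0025
```

Emit:
move_arm([
  {"grip": 1, "xyz": [-1, -1, 40], "angular": [0, 0, 0]},
  {"grip": 1, "xyz": [-1, -1, 80], "angular": [0, 0, 0]},
  {"grip": 1, "xyz": [-1, -1, 115], "angular": [0, 0, 0]},
  {"grip": 1, "xyz": [-1, -1, 138], "angular": [0, 0, 0]},
  {"grip": 1, "xyz": [-1, -1, 147], "angular": [0, 0, 0]},
  {"grip": 1, "xyz": [-1, -1, 150], "angular": [0, 0, 0]},
  {"grip": 1, "xyz": [-1, -1, 150], "angular": [0, 0, 0]},
  {"grip": 1, "xyz": [-1, -1, 150], "angular": [0, 0, 0]},
])

```text
time_s: 18.8
tcp_pos: [0.6194, -0.0044, 0.0418]
ee_rot: [[-0.99, -0.141, 0.003], [-0.141, 0.99, 0.001], [-0.003, 0.0, -1.0]]
wrist_force: [-0.1, -0.3, -0.3]
gripper_width: 1.004
gripper_force: 0.0
```

Emit:
move_arm([
  {"grip": 0.7, "xyz": [0, 0, 0], "angular": [0, 0, 0]},
  {"grip": 0.5, "xyz": [0, 0, 0], "angular": [0, 0, 0]},
  {"grip": 0.5, "xyz": [0, 0, 0], "angular": [0, 0, 0]},
  {"grip": 0.5, "xyz": [0, 0, 0], "angular": [0, 0, 0]},
  {"grip": 0.5, "xyz": [0, 0, 0], "angular": [0, 0, 0]},
  {"grip": 0.5, "xyz": [0, 0, 0], "angular": [0, 0, 0]},
])

```text
time_s: 19.4
tcp_pos: [0.6183, -0.005, 0.0402]
ee_rot: [[-0.99, -0.14, -0.0], [-0.14, 0.99, 0.0], [0.0, 0.0, -1.0]]
wrist_force: [0.2, 0.6, 0.6]
gripper_width: 0.555
gripper_force: 0.0
```

Run:
```python
from h import *
go([.484,-.318,.033],8)
```

```text
at [ 0.6183 -0.005   0.0402] yaw 8.06 shift [ 176.8 -291.1    7.2] turnz 0.0011
```

Run:
```python
from h import *
s=r.sense();print(s["gripper_width"],s["gripper_force"],s["wrist_force"])
M=T();c=r.capture("wrist");cv2.imwrite("pics/w5.png",c["img"][:,:,::-1])
print(blobs(mask(c["img"],"green"),50))
```

```text
0.5547928660945195 0.0 [0.20231558 0.64709924 0.60213775]
[(4296, [311.3, 267.8], [253, 230, 123, 92])]
```

View pics/w5.png

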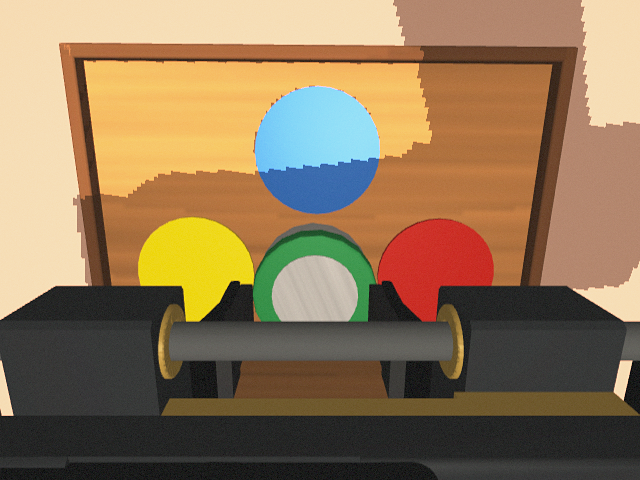

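Emit:
move_arm([
  {"grip": 0.45, "xyz": [0, 0, 0], "angular": [0, 0, 0]},
  {"grip": 0.45, "xyz": [0, 0, 0], "angular": [0, 0, 0]},
  {"grip": 0.45, "xyz": [0, 0, 0], "angular": [0, 0, 0]},
])

```text
time_s: 19.75
tcp_pos: [0.6183, -0.0049, 0.0401]
ee_rot: [[-0.99, -0.14, -0.0], [-0.14, 0.99, -0.0], [0.0, -0.0, -1.0]]
wrist_force: [-0.3, -0.2, 0.1]
gripper_width: 0.454
gripper_force: 0.0
```

Run:
```python
from h import *
M=T();c=r.capture("wrist");cv2.imwrite("pics/w6.png",c["img"][:,:,::-1])
print(blobs(mask(c["img"],"green"),50), plane(c,(253,290),.036,M),plane(c,(376,290),.036,M),plane(c,(314,231),.036,M))
t=r.capture("scene");cv2.imwrite("pics/s6.png",cv2.resize(t["img"][150:330,220:460,::-1],None,fx=3,fy=3))
```

```text
[(3593, [310.2, 261.5], [254, 230, 121, 91])] [ 0.61922209 -0.03048581  0.036     ] [0.61168073 0.02276568 0.036     ] [ 0.58921221 -0.00785109  0.036     ]
```

View pics/s6.png

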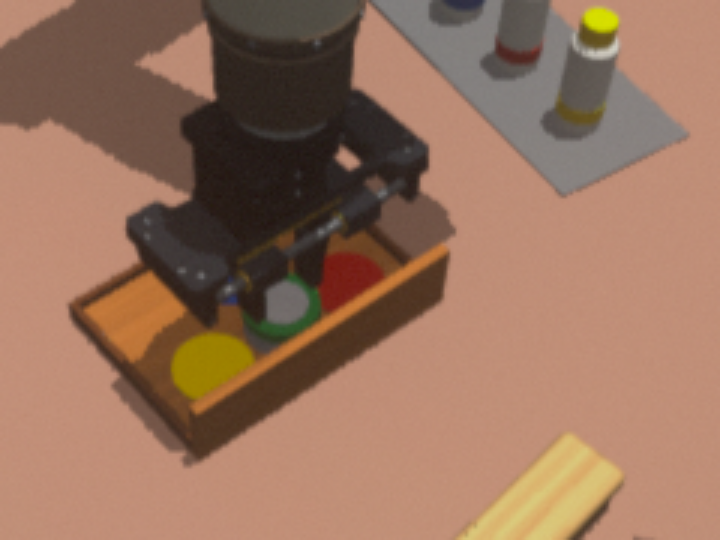

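View pics/w6.png

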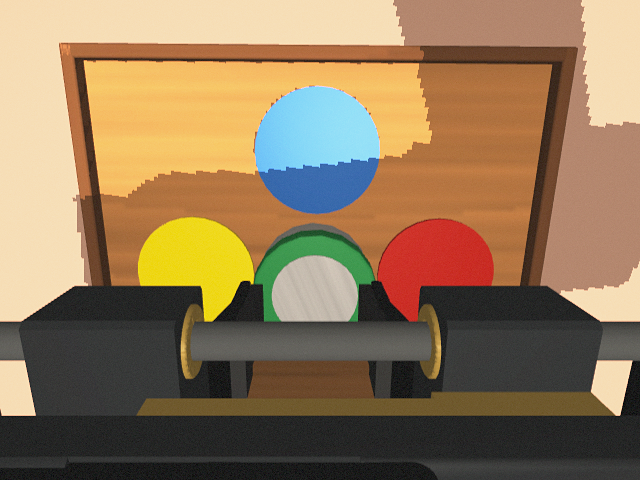

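Run:
```python
from h import *
c=r.capture("wrist");K=c["camera_matrix"];H=np.linalg.inv(c["hand_eye"])
for y in(-.02,.02):
  for x in (-.0095,.0095):
    for z in(-.02,-.01,0,.006,.025):
        p=K@(H@[x,y,z,1])[:3];print(x,y,z,(p[:2]/p[2]).round())
```

```text
-0.0095 -0.02 -0.02 [260. 342.]
-0.0095 -0.02 -0.01 [263. 330.]
-0.0095 -0.02 0 [265. 320.]
-0.0095 -0.02 0.006 [267. 314.]
-0.0095 -0.02 0.025 [271. 297.]
0.0095 -0.02 -0.02 [258. 297.]
0.0095 -0.02 -0.01 [261. 287.]
0.0095 -0.02 0 [264. 278.]
0.0095 -0.02 0.006 [265. 274.]
0.0095 -0.02 0.025 [270. 260.]
-0.0095 0.02 -0.02 [363. 342.]
-0.0095 0.02 -0.01 [360. 330.]
-0.0095 0.02 0 [357. 320.]
-0.0095 0.02 0.006 [356. 314.]
-0.0095 0.02 0.025 [352. 297.]
0.0095 0.02 -0.02 [364. 297.]
0.0095 0.02 -0.01 [361. 287.]
0.0095 0.02 0 [358. 278.]
0.0095 0.02 0.006 [357. 274.]
0.0095 0.02 0.025 [353. 260.]
```

The fingers closed above the lid, so the real tips are about 25 mm shorter than stated. I'll open, go down in small steps with force checks, and grip lower.

Emit:
move_arm([
  {"grip": 0.45, "xyz": [0, 0, -15], "angular": [0, 0, 0]},
  {"grip": 1, "xyz": [0, 0, -15], "angular": [0, 0, 0]},
  {"grip": 1, "xyz": [0, 0, -15], "angular": [0, 0, 0]},
  {"grip": 1, "xyz": [0, 0, -15], "angular": [0, 0, 0]},
  {"grip": 1, "xyz": [0, 0, -15], "angular": [0, 0, 0]},
  {"grip": 1, "xyz": [0, 0, -15], "angular": [0, 0, 0]},
  {"grip": 1, "xyz": [0, 0, -15], "angular": [0, 0, 0]},
  {"grip": 1, "xyz": [0, 0, -15], "angular": [0, 0, 0]},
])

```text
time_s: 20.7
tcp_pos: [0.6182, -0.0049, 0.055]
ee_rot: [[-0.99, -0.14, -0.0], [-0.14, 0.99, -0.0], [0.0, -0.0, -1.0]]
wrist_force: [-0.4, 0.5, 0.4]
gripper_width: 0.968
gripper_force: 0.0
```

Run:
```python
from h import *
s=r.sense();print(s["gripper_width"],s["wrist_force"])
M=T();c=r.capture("scene");im=c["img"]
R,o=cam(c);K=c["camera_matrix"]
for y in(-.05,.05):
  for z in(0,.025):
    p=M@[0,y,z,1];q=K@(R.T@(p[:3]-o));print(y,z,(q[:2]/q[2]).round())
cv2.imwrite("pics/s7.png",cv2.resize(im[190:310,230:390,::-1],None,fx=5,fy=5))
go([.6173,-.0037,.03],8)
```

```text
0.9684090322693808 [-0.41201484  0.53124981  0.43746762]
-0.05 0 [293. 258.]
-0.05 0.025 [293. 265.]
0.05 0 [331. 234.]
0.05 0.025 [331. 242.]
at [ 0.6182 -0.0049  0.0551] yaw 8.07 shift [ 0.7  1.3 25.1] turnz 0.0012
```

View pics/s7.png

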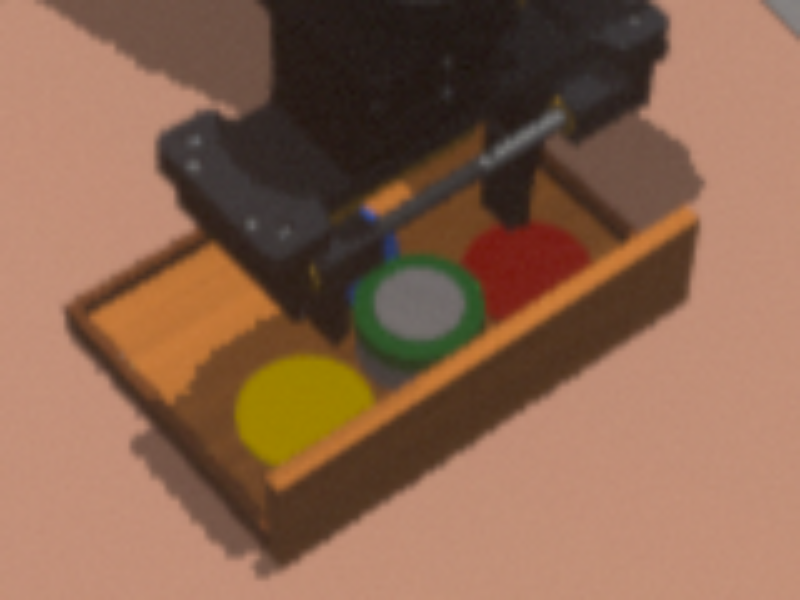

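The tips really are at the TCP: they show at (297,258) and (333,235), where tool z=0 projects. The gripper is open around the tin, so I descend to z≈0.017.

Emit:
move_arm([
  {"grip": 1, "xyz": [1, 1, 8], "angular": [0, 0, 0]},
  {"grip": 1, "xyz": [1, 1, 16], "angular": [0, 0, 0]},
  {"grip": 1, "xyz": [1, 1, 24], "angular": [0, 0, 0]},
  {"grip": 1, "xyz": [1, 1, 30], "angular": [0, 0, 0]},
  {"grip": 1, "xyz": [1, 1, 34], "angular": [0, 0, 0]},
  {"grip": 1, "xyz": [1, 1, 38], "angular": [0, 0, 0]},
  {"grip": 1, "xyz": [1, 1, 38], "angular": [0, 0, 0]},
  {"grip": 1, "xyz": [1, 1, 38], "angular": [0, 0, 0]},
])

```text
time_s: 21.55
tcp_pos: [0.6173, -0.004, 0.0172]
ee_rot: [[-0.99, -0.14, 0.0], [-0.14, 0.99, -0.0], [-0.0, -0.0, -1.0]]
wrist_force: [0.1, -0.1, 0.2]
gripper_width: 0.998
gripper_force: 0.0
```

Emit:
move_arm([
  {"grip": 0.7, "xyz": [0, 0, 0], "angular": [0, 0, 0]},
  {"grip": 0.5, "xyz": [0, 0, 0], "angular": [0, 0, 0]},
  {"grip": 0.5, "xyz": [0, 0, 0], "angular": [0, 0, 0]},
  {"grip": 0.5, "xyz": [0, 0, 0], "angular": [0, 0, 0]},
  {"grip": 0.5, "xyz": [0, 0, 0], "angular": [0, 0, 0]},
  {"grip": 0.5, "xyz": [0, 0, 0], "angular": [0, 0, 0]},
  {"grip": 0.5, "xyz": [0, 0, 0], "angular": [0, 0, 0]},
  {"grip": 0.5, "xyz": [0, 0, 0], "angular": [0, 0, 0]},
])

```text
time_s: 22.35
tcp_pos: [0.6172, -0.004, 0.0173]
ee_rot: [[-0.99, -0.14, 0.0], [-0.14, 0.99, 0.0], [-0.0, 0.0, -1.0]]
wrist_force: [-0.3, 0.3, 0.9]
gripper_width: 0.633
gripper_force: 30.0
```

Run:
```python
from h import *
s=r.sense();print(s["gripper_width"],s["gripper_force"])
go([.484,-.318,.033],8)
```

```text
0.6325886917081273 30.000138580799103
at [ 0.6172 -0.004   0.0173] yaw 8.07 shift [ 175.9 -292.2  -15.8] turnz 0.0011
```

Emit:
move_arm([
  {"grip": 0.5, "xyz": [0, 0, -30], "angular": [0, 0, 0]},
  {"grip": 0.5, "xyz": [0, 0, -75], "angular": [0, 0, 0]},
  {"grip": 0.5, "xyz": [0, 0, -120], "angular": [0, 0, 0]},
  {"grip": 0.5, "xyz": [24, -40, -130], "angular": [0, 0, 0]},
  {"grip": 0.5, "xyz": [48, -80, -130], "angular": [0, 0, 0]},
  {"grip": 0.5, "xyz": [73, -121, -130], "angular": [0, 0, 0]},
  {"grip": 0.5, "xyz": [98, -162, -130], "angular": [0, 0, 0]},
  {"grip": 0.5, "xyz": [123, -204, -130], "angular": [0, 0, 0]},
  {"grip": 0.5, "xyz": [148, -246, -130], "angular": [0, 0, 0]},
  {"grip": 0.5, "xyz": [168, -280, -130], "angular": [0, 0, 0]},
])

```text
time_s: 23.35
tcp_pos: [0.4884, -0.3068, 0.1469]
ee_rot: [[-0.99, -0.139, -0.001], [-0.139, 0.99, 0.0], [0.001, 0.0, -1.0]]
wrist_force: [0.5, 0.2, -1.1]
gripper_width: 0.633
gripper_force: 30.0
```

Emit:
move_arm([
  {"grip": 0.5, "xyz": [8, -12, 0], "angular": [0, 0, 0]},
  {"grip": 0.5, "xyz": [8, -12, 0], "angular": [0, 0, 0]},
  {"grip": 0.5, "xyz": [8, -12, 0], "angular": [0, 0, 0]},
  {"grip": 0.5, "xyz": [8, -12, 0], "angular": [0, 0, 0]},
  {"grip": 0.5, "xyz": [8, -12, 0], "angular": [0, 0, 0]},
])

```text
time_s: 23.85
tcp_pos: [0.4845, -0.3167, 0.1472]
ee_rot: [[-0.99, -0.142, 0.0], [-0.142, 0.99, 0.0], [-0.0, 0.0, -1.0]]
wrist_force: [-0.6, 1.1, -1.0]
gripper_width: 0.637
gripper_force: 30.0
```

Run:
```python
from h import *
M=T();c=r.capture("wrist");print(r.sense()["gripper_width"])
h=cv2.cvtColor(c["img"],cv2.COLOR_RGB2HSV);w=((h[...,1]<50)&(h[...,2]>190)).astype(np.uint8)
for b in blobs(w,300):print("white",b)
print("green",blobs(mask(c["img"],"green"),80))
cv2.imwrite("pics/w8.png",c["img"][:,:,::-1])
go([.484,-.318,.0125],8)
```

```text
0.633736340152454
white (6371, [309.2, 210.2], [255, 169, 109, 86])
green [(4720, [310.5, 279.5], [240, 246, 142, 76]), (1338, [310.2, 369.8], [260, 361, 101, 21])]
at [ 0.4845 -0.3168  0.1472] yaw 8.17 shift [  0.6  -1.1 134.7] turnz 0.0031
```

View pics/w8.png

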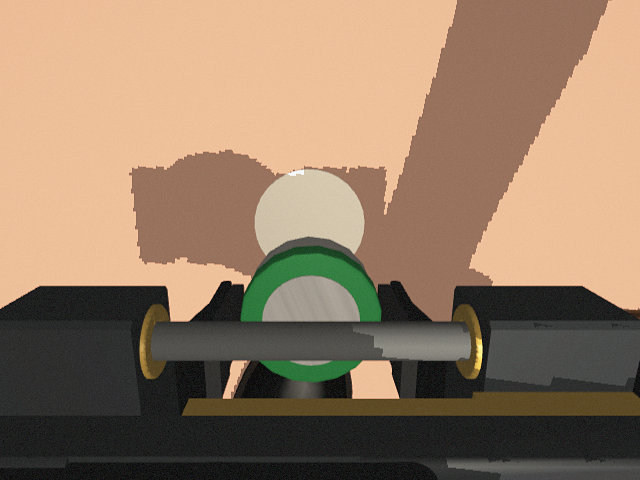

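Emit:
move_arm([
  {"grip": 0.5, "xyz": [0, -1, 35], "angular": [0, 0, 0]},
  {"grip": 0.5, "xyz": [0, -1, 75], "angular": [0, 0, 0]},
  {"grip": 0.5, "xyz": [0, -1, 108], "angular": [0, 0, 0]},
  {"grip": 0.5, "xyz": [0, -1, 124], "angular": [0, 0, 0]},
  {"grip": 0.5, "xyz": [0, -1, 131], "angular": [0, 0, 0]},
  {"grip": 0.5, "xyz": [0, -1, 134], "angular": [0, 0, 0]},
  {"grip": 0.5, "xyz": [0, -1, 134], "angular": [0, 0, 0]},
  {"grip": 0.5, "xyz": [0, -1, 134], "angular": [0, 0, 0]},
  {"grip": 0.5, "xyz": [0, -1, 134], "angular": [0, 0, 0]},
])

```text
time_s: 24.8
tcp_pos: [0.4847, -0.3191, 0.0143]
ee_rot: [[-0.99, -0.14, 0.002], [-0.14, 0.99, -0.001], [-0.002, -0.001, -1.0]]
wrist_force: [-0.3, 0.3, -0.7]
gripper_width: 0.635
gripper_force: 30.0
```

Emit:
move_arm([
  {"grip": 0.75, "xyz": [0, 0, 0], "angular": [0, 0, 0]},
  {"grip": 0.9, "xyz": [0, 0, 0], "angular": [0, 0, 0]},
  {"grip": 1, "xyz": [0, 0, 0], "angular": [0, 0, 0]},
  {"grip": 1, "xyz": [0, 0, 0], "angular": [0, 0, 0]},
  {"grip": 1, "xyz": [0, 0, 0], "angular": [0, 0, 0]},
  {"grip": 1, "xyz": [0, 0, 0], "angular": [0, 0, 0]},
  {"grip": 1, "xyz": [0, 0, -30], "angular": [0, 0, 0]},
  {"grip": 1, "xyz": [0, 0, -75], "angular": [0, 0, 0]},
  {"grip": 1, "xyz": [0, 0, -120], "angular": [0, 0, 0]},
  {"grip": 1, "xyz": [40, 0, -165], "angular": [0, 0, 0]},
])

```text
time_s: 25.8
tcp_pos: [0.4541, -0.324, 0.1731]
ee_rot: [[-0.99, -0.143, 0.004], [-0.143, 0.99, -0.003], [-0.003, -0.003, -1.0]]
wrist_force: [0.4, 0.1, 0.4]
gripper_width: 1.002
gripper_force: 0.0
```

Run:
```python
from h import *
M=T();c=r.capture("wrist")
h=cv2.cvtColor(c["img"],cv2.COLOR_RGB2HSV)
for b in blobs(mask(c["img"],"green"),200):print("green",b,plane(c,(b[2][0]+(b[2][2]-1)/2,b[2][1]+(b[2][3]-1)/2),.03,M))
cv2.imwrite("pics/w9.png",c["img"][:,:,::-1])
go([.5553,.3127,.2],8)
```

```text
green (1819, [311.7, 261.0], [277, 229, 70, 68]) [ 0.48409289 -0.31967238  0.03      ]
at [ 0.4503 -0.3254  0.1794] yaw 8.11 shift [-194.1  616.8  -23.2] turnz 0.0018
```

View pics/w9.png

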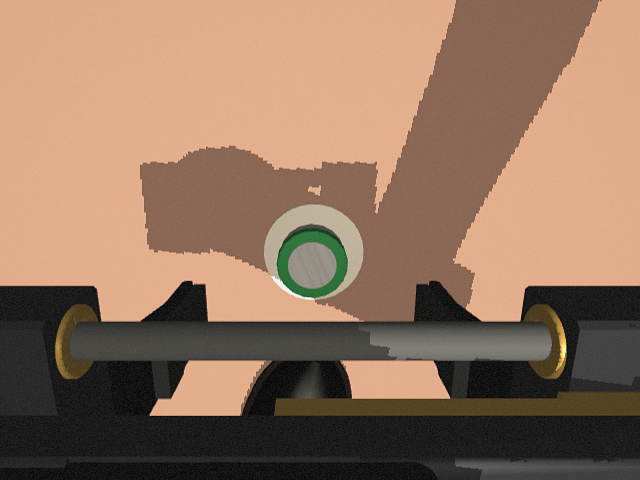

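Emit:
move_arm([
  {"grip": 1, "xyz": [-14, 45, -20], "angular": [0, 0, 0]},
  {"grip": 1, "xyz": [-28, 90, -20], "angular": [0, 0, 0]},
  {"grip": 1, "xyz": [-42, 135, -20], "angular": [0, 0, 0]},
  {"grip": 1, "xyz": [-56, 180, -20], "angular": [0, 0, 0]},
  {"grip": 1, "xyz": [-70, 225, -20], "angular": [0, 0, 0]},
  {"grip": 1, "xyz": [-84, 270, -20], "angular": [0, 0, 0]},
  {"grip": 1, "xyz": [-98, 315, -20], "angular": [0, 0, 0]},
  {"grip": 1, "xyz": [-112, 360, -20], "angular": [0, 0, 0]},
  {"grip": 1, "xyz": [-126, 405, -20], "angular": [0, 0, 0]},
  {"grip": 1, "xyz": [-140, 450, -20], "angular": [0, 0, 0]},
])

```text
time_s: 26.85
tcp_pos: [0.5263, 0.1436, 0.1905]
ee_rot: [[-0.99, -0.141, -0.0], [-0.141, 0.99, 0.0], [-0.0, 0.0, -1.0]]
wrist_force: [1.0, 0.2, 0.2]
gripper_width: 1.004
gripper_force: 0.0
```

Emit:
move_arm([
  {"grip": 1, "xyz": [-14, 45, 0], "angular": [0, 0, 0]},
  {"grip": 1, "xyz": [-28, 90, 0], "angular": [0, 0, 0]},
  {"grip": 1, "xyz": [-42, 135, 0], "angular": [0, 0, 0]},
  {"grip": 1, "xyz": [-54, 167, 0], "angular": [0, 0, 0]},
  {"grip": 1, "xyz": [-54, 167, 0], "angular": [0, 0, 0]},
  {"grip": 1, "xyz": [-54, 167, 0], "angular": [0, 0, 0]},
  {"grip": 1, "xyz": [-54, 167, 0], "angular": [0, 0, 0]},
])

```text
time_s: 27.55
tcp_pos: [0.5562, 0.3135, 0.1903]
ee_rot: [[-0.99, -0.14, -0.001], [-0.14, 0.99, -0.001], [0.001, -0.001, -1.0]]
wrist_force: [0.6, -0.4, 0.2]
gripper_width: 1.001
gripper_force: 0.0
```

Run:
```python
from h import *
M=T();c=r.capture("wrist")
for k in("red","blue","yellow"):print(k,[b+(plane(c,b[1],.103,M).round(4).tolist(),) for b in blobs(mask(c["img"],k),300)])
go([.556,.3127,.063],8)
```

```text
red [(1814, [329.0, 112.2], [306, 88, 48, 49], [0.4756, 0.3127, 0.103]), (2165, [17.3, 235.8], [0, 202, 41, 65], [0.5761, 0.1303, 0.103])]
blue []
yellow [(1573, [309.8, 245.0], [288, 221, 44, 47], [0.5564, 0.3127, 0.103])]
at [0.5564 0.3133 0.1906] yaw 8.0 shift [  0.4  -0.5 127.6] turnz 0.0001
```

Emit:
move_arm([
  {"grip": 1, "xyz": [0, 0, 35], "angular": [0, 0, 0]},
  {"grip": 1, "xyz": [0, 0, 75], "angular": [0, 0, 0]},
  {"grip": 1, "xyz": [0, 0, 108], "angular": [0, 0, 0]},
  {"grip": 1, "xyz": [0, 0, 122], "angular": [0, 0, 0]},
  {"grip": 1, "xyz": [0, 0, 127], "angular": [0, 0, 0]},
  {"grip": 1, "xyz": [0, 0, 127], "angular": [0, 0, 0]},
])

```text
time_s: 28.2
tcp_pos: [0.5572, 0.3144, 0.0643]
ee_rot: [[-0.99, -0.14, 0.001], [-0.14, 0.99, 0.0], [-0.001, 0.0, -1.0]]
wrist_force: [1.1, -0.0, -0.4]
gripper_width: 1.001
gripper_force: 0.0
```

Emit:
move_arm([
  {"grip": 0.4, "xyz": [0, 0, 0], "angular": [0, 0, 0]},
  {"grip": 0.3, "xyz": [0, 0, 0], "angular": [0, 0, 0]},
  {"grip": 0.3, "xyz": [0, 0, 0], "angular": [0, 0, 0]},
  {"grip": 0.3, "xyz": [0, 0, 0], "angular": [0, 0, 0]},
  {"grip": 0.3, "xyz": [0, 0, 0], "angular": [0, 0, 0]},
  {"grip": 0.3, "xyz": [0, 0, 0], "angular": [0, 0, 0]},
  {"grip": 0.3, "xyz": [0, 0, 0], "angular": [0, 0, 0]},
  {"grip": 0.3, "xyz": [0, 0, 0], "angular": [0, 0, 0]},
])

```text
time_s: 29.0
tcp_pos: [0.5566, 0.3145, 0.0635]
ee_rot: [[-0.99, -0.14, -0.0], [-0.14, 0.99, -0.0], [0.0, -0.0, -1.0]]
wrist_force: [0.3, -0.8, -0.2]
gripper_width: 0.426
gripper_force: 30.0
```

Emit:
move_arm([
  {"grip": 0.3, "xyz": [0, 0, -40], "angular": [0, 0, 0]},
  {"grip": 0.3, "xyz": [0, 0, -85], "angular": [0, 0, 0]},
  {"grip": 0.3, "xyz": [0, 0, -125], "angular": [0, 0, 0]},
  {"grip": 0.3, "xyz": [-2, -45, -130], "angular": [0, 0, 0]},
  {"grip": 0.3, "xyz": [-4, -90, -130], "angular": [0, 0, 0]},
  {"grip": 0.3, "xyz": [-6, -136, -130], "angular": [0, 0, 0]},
  {"grip": 0.3, "xyz": [-8, -182, -130], "angular": [0, 0, 0]},
  {"grip": 0.3, "xyz": [-10, -228, -130], "angular": [0, 0, 0]},
  {"grip": 0.3, "xyz": [-12, -274, -130], "angular": [0, 0, 0]},
  {"grip": 0.3, "xyz": [-14, -320, -130], "angular": [0, 0, 0]},
])

```text
time_s: 30.0
tcp_pos: [0.6152, -0.002, 0.1932]
ee_rot: [[-0.99, -0.14, -0.001], [-0.14, 0.99, 0.0], [0.001, 0.0, -1.0]]
wrist_force: [0.4, -0.5, -1.7]
gripper_width: 0.425
gripper_force: 30.0
```

Emit:
move_arm([
  {"grip": 0.3, "xyz": [-1, -40, 0], "angular": [0, 0, 0]},
  {"grip": 0.3, "xyz": [-1, -61, 0], "angular": [0, 0, 0]},
  {"grip": 0.3, "xyz": [-1, -61, 0], "angular": [0, 0, 0]},
  {"grip": 0.3, "xyz": [-1, -61, 0], "angular": [0, 0, 0]},
  {"grip": 0.3, "xyz": [-1, -61, 0], "angular": [0, 0, 0]},
])

```text
time_s: 30.5
tcp_pos: [0.6247, -0.0596, 0.1933]
ee_rot: [[-0.99, -0.141, -0.0], [-0.141, 0.99, 0.0], [0.0, 0.0, -1.0]]
wrist_force: [-0.3, 0.3, -1.6]
gripper_width: 0.429
gripper_force: 30.0
```

Run:
```python
from h import *
go([.6247,-.0623,.071],8)
```

```text
at [ 0.6247 -0.0596  0.1933] yaw 8.12 shift [  0.4  -2.7 122.3] turnz 0.0021
```

Emit:
move_arm([
  {"grip": 0.3, "xyz": [0, -3, 35], "angular": [0, 0, 0]},
  {"grip": 0.3, "xyz": [0, -3, 70], "angular": [0, 0, 0]},
  {"grip": 0.3, "xyz": [0, -3, 98], "angular": [0, 0, 0]},
  {"grip": 0.3, "xyz": [0, -3, 113], "angular": [0, 0, 0]},
  {"grip": 0.3, "xyz": [0, -3, 120], "angular": [0, 0, 0]},
  {"grip": 0.3, "xyz": [0, -3, 122], "angular": [0, 0, 0]},
  {"grip": 0.3, "xyz": [0, -3, 122], "angular": [0, 0, 0]},
  {"grip": 0.3, "xyz": [0, -3, 122], "angular": [0, 0, 0]},
  {"grip": 0.3, "xyz": [0, -3, 122], "angular": [0, 0, 0]},
])

```text
time_s: 31.4
tcp_pos: [0.626, -0.0634, 0.0727]
ee_rot: [[-0.99, -0.14, 0.002], [-0.14, 0.99, 0.0], [-0.002, -0.0, -1.0]]
wrist_force: [-0.6, -1.0, -0.8]
gripper_width: 0.423
gripper_force: 30.0
```

Emit:
move_arm([
  {"grip": 0.5, "xyz": [0, 0, 0], "angular": [0, 0, 0]},
  {"grip": 0.7, "xyz": [0, 0, 0], "angular": [0, 0, 0]},
  {"grip": 0.9, "xyz": [0, 0, 0], "angular": [0, 0, 0]},
  {"grip": 1, "xyz": [0, 0, 0], "angular": [0, 0, 0]},
  {"grip": 1, "xyz": [0, 0, 0], "angular": [0, 0, 0]},
  {"grip": 1, "xyz": [0, 0, 0], "angular": [0, 0, 0]},
  {"grip": 1, "xyz": [0, 0, -30], "angular": [0, 0, 0]},
  {"grip": 1, "xyz": [0, 0, -75], "angular": [0, 0, 0]},
  {"grip": 1, "xyz": [0, 0, -120], "angular": [0, 0, 0]},
  {"grip": 1, "xyz": [0, 0, -120], "angular": [0, 0, 0]},
])

```text
time_s: 32.4
tcp_pos: [0.6296, -0.0637, 0.1997]
ee_rot: [[-0.99, -0.142, 0.015], [-0.142, 0.99, -0.0], [-0.015, -0.003, -1.0]]
wrist_force: [0.2, 0.2, 0.2]
gripper_width: 0.998
gripper_force: 0.0
```

Run:
```python
from h import *
M=T();c=r.capture("wrist")
for k in("yellow",):print(k,[b+(plane(c,b[1],.11,M).round(4).tolist(),) for b in blobs(mask(c["img"],k),300)])
go([.4756,.3127,.2],8)
```

```text
yellow [(1370, [317.1, 192.4], [281, 173, 66, 54], [0.5978, -0.0647, 0.11]), (1586, [310.5, 235.7], [289, 212, 44, 48], [0.6257, -0.0648, 0.11])]
at [ 0.6275 -0.0634  0.1959] yaw 8.08 shift [ 97.5 393.7  -5.2] turnz 0.0014
```

Emit:
move_arm([
  {"grip": 1, "xyz": [11, 46, 0], "angular": [0, 0, 0]},
  {"grip": 1, "xyz": [22, 92, 0], "angular": [0, 0, 0]},
  {"grip": 1, "xyz": [34, 138, 0], "angular": [0, 0, 0]},
  {"grip": 1, "xyz": [45, 184, 0], "angular": [0, 0, 0]},
  {"grip": 1, "xyz": [56, 230, 0], "angular": [0, 0, 0]},
  {"grip": 1, "xyz": [67, 276, 0], "angular": [0, 0, 0]},
  {"grip": 1, "xyz": [79, 322, 0], "angular": [0, 0, 0]},
  {"grip": 1, "xyz": [90, 368, 0], "angular": [0, 0, 0]},
  {"grip": 1, "xyz": [96, 393, 0], "angular": [0, 0, 0]},
  {"grip": 1, "xyz": [96, 393, 0], "angular": [0, 0, 0]},
])

```text
time_s: 33.45
tcp_pos: [0.4735, 0.3147, 0.1902]
ee_rot: [[-0.989, -0.145, -0.001], [-0.145, 0.989, -0.001], [0.002, -0.001, -1.0]]
wrist_force: [0.9, 0.3, -0.3]
gripper_width: 1.0
gripper_force: 0.0
```

Emit:
move_arm([
  {"grip": 1, "xyz": [0, 0, 0], "angular": [0, 0, 0]},
  {"grip": 1, "xyz": [0, 0, 0], "angular": [0, 0, 0]},
  {"grip": 1, "xyz": [0, 0, 0], "angular": [0, 0, 0]},
])

```text
time_s: 33.75
tcp_pos: [0.4755, 0.3109, 0.1913]
ee_rot: [[-0.99, -0.139, -0.0], [-0.139, 0.99, -0.001], [0.001, -0.0, -1.0]]
wrist_force: [0.0, 0.1, -1.2]
gripper_width: 1.003
gripper_force: 0.0
```

Run:
```python
from h import *
go([.4756,.3127,.063],8)
```

```text
at [0.4755 0.3109 0.1913] yaw 7.97 shift [ -0.4   1.8 128.3] turnz -0.0005
```

Emit:
move_arm([
  {"grip": 1, "xyz": [0, 1, 35], "angular": [0, 0, 0]},
  {"grip": 1, "xyz": [0, 1, 75], "angular": [0, 0, 0]},
  {"grip": 1, "xyz": [0, 1, 108], "angular": [0, 0, 0]},
  {"grip": 1, "xyz": [0, 1, 123], "angular": [0, 0, 0]},
  {"grip": 1, "xyz": [0, 1, 128], "angular": [0, 0, 0]},
  {"grip": 1, "xyz": [0, 1, 128], "angular": [0, 0, 0]},
])

```text
time_s: 34.35
tcp_pos: [0.4753, 0.3124, 0.0632]
ee_rot: [[-0.99, -0.139, -0.001], [-0.139, 0.99, -0.001], [0.001, -0.001, -1.0]]
wrist_force: [0.3, 0.3, -0.4]
gripper_width: 0.999
gripper_force: 0.0
```

Emit:
move_arm([
  {"grip": 0.4, "xyz": [0, 0, 0], "angular": [0, 0, 0]},
  {"grip": 0.3, "xyz": [0, 0, 0], "angular": [0, 0, 0]},
  {"grip": 0.3, "xyz": [0, 0, 0], "angular": [0, 0, 0]},
  {"grip": 0.3, "xyz": [0, 0, 0], "angular": [0, 0, 0]},
  {"grip": 0.3, "xyz": [0, 0, 0], "angular": [0, 0, 0]},
  {"grip": 0.3, "xyz": [0, 0, 0], "angular": [0, 0, 0]},
  {"grip": 0.3, "xyz": [0, 0, 0], "angular": [0, 0, 0]},
  {"grip": 0.3, "xyz": [0, 0, 0], "angular": [0, 0, 0]},
])

```text
time_s: 35.15
tcp_pos: [0.475, 0.3131, 0.0635]
ee_rot: [[-0.99, -0.14, -0.0], [-0.14, 0.99, -0.0], [0.0, -0.0, -1.0]]
wrist_force: [-0.1, -0.1, -0.9]
gripper_width: 0.421
gripper_force: 30.0
```

Emit:
move_arm([
  {"grip": 0.3, "xyz": [0, 0, -40], "angular": [0, 0, 0]},
  {"grip": 0.3, "xyz": [0, 0, -85], "angular": [0, 0, 0]},
  {"grip": 0.3, "xyz": [0, 0, -125], "angular": [0, 0, 0]},
  {"grip": 0.3, "xyz": [-16, -45, -130], "angular": [0, 0, 0]},
  {"grip": 0.3, "xyz": [-32, -90, -130], "angular": [0, 0, 0]},
  {"grip": 0.3, "xyz": [-48, -136, -130], "angular": [0, 0, 0]},
  {"grip": 0.3, "xyz": [-64, -182, -130], "angular": [0, 0, 0]},
  {"grip": 0.3, "xyz": [-80, -228, -130], "angular": [0, 0, 0]},
  {"grip": 0.3, "xyz": [-96, -272, -130], "angular": [0, 0, 0]},
  {"grip": 0.3, "xyz": [-96, -272, -130], "angular": [0, 0, 0]},
])

```text
time_s: 36.15
tcp_pos: [0.6096, 0.0525, 0.1925]
ee_rot: [[-0.991, -0.134, -0.001], [-0.134, 0.991, -0.001], [0.001, -0.001, -1.0]]
wrist_force: [1.0, 0.3, -2.5]
gripper_width: 0.424
gripper_force: 30.0
```

Emit:
move_arm([
  {"grip": 0.3, "xyz": [0, 0, 0], "angular": [0, 0, 0]},
  {"grip": 0.3, "xyz": [0, 0, 0], "angular": [0, 0, 0]},
  {"grip": 0.3, "xyz": [0, 0, 0], "angular": [0, 0, 0]},
])

```text
time_s: 36.45
tcp_pos: [0.6077, 0.0584, 0.1935]
ee_rot: [[-0.99, -0.142, -0.0], [-0.142, 0.99, 0.0], [0.0, 0.0, -1.0]]
wrist_force: [-0.5, -0.2, -1.2]
gripper_width: 0.426
gripper_force: 30.0
```

Run:
```python
from h import *
go([.6088,.0563,.071],8)
```

```text
at [0.6077 0.0584 0.1935] yaw 8.16 shift [ -0.8  -2.3 122.5] turnz 0.0029
```

Emit:
move_arm([
  {"grip": 0.3, "xyz": [-1, -1, 35], "angular": [0, 0, 0]},
  {"grip": 0.3, "xyz": [-1, -1, 70], "angular": [0, 0, 0]},
  {"grip": 0.3, "xyz": [-1, -1, 98], "angular": [0, 0, 0]},
  {"grip": 0.3, "xyz": [-1, -1, 113], "angular": [0, 0, 0]},
  {"grip": 0.3, "xyz": [-1, -1, 120], "angular": [0, 0, 0]},
  {"grip": 0.3, "xyz": [-1, -1, 122], "angular": [0, 0, 0]},
  {"grip": 0.3, "xyz": [-1, -1, 122], "angular": [0, 0, 0]},
  {"grip": 0.3, "xyz": [-1, -1, 122], "angular": [0, 0, 0]},
  {"grip": 0.3, "xyz": [-1, -1, 122], "angular": [0, 0, 0]},
])

```text
time_s: 37.35
tcp_pos: [0.61, 0.0567, 0.0727]
ee_rot: [[-0.99, -0.141, 0.002], [-0.141, 0.99, 0.001], [-0.002, 0.0, -1.0]]
wrist_force: [-0.5, -0.5, -1.5]
gripper_width: 0.426
gripper_force: 30.0
```

Emit:
move_arm([
  {"grip": 0.5, "xyz": [0, 0, 0], "angular": [0, 0, 0]},
  {"grip": 0.7, "xyz": [0, 0, 0], "angular": [0, 0, 0]},
  {"grip": 0.9, "xyz": [0, 0, 0], "angular": [0, 0, 0]},
  {"grip": 1, "xyz": [0, 0, 0], "angular": [0, 0, 0]},
  {"grip": 1, "xyz": [0, 0, 0], "angular": [0, 0, 0]},
  {"grip": 1, "xyz": [0, 0, 0], "angular": [0, 0, 0]},
  {"grip": 1, "xyz": [0, 0, -30], "angular": [0, 0, 0]},
  {"grip": 1, "xyz": [0, 0, -75], "angular": [0, 0, 0]},
  {"grip": 1, "xyz": [0, 0, -120], "angular": [0, 0, 0]},
  {"grip": 1, "xyz": [0, 0, -120], "angular": [0, 0, 0]},
])

```text
time_s: 38.35
tcp_pos: [0.6135, 0.0571, 0.1995]
ee_rot: [[-0.99, -0.142, 0.015], [-0.142, 0.99, 0.003], [-0.015, 0.0, -1.0]]
wrist_force: [0.3, -0.1, 0.3]
gripper_width: 0.999
gripper_force: 0.0
```

Run:
```python
from h import *
M=T();c=r.capture("wrist")
for k in("yellow","red"):print(k,[b+(plane(c,b[1],.11,M).round(4).tolist(),) for b in blobs(mask(c["img"],k),300)])
go([.3967,.3130,.2],8)
```

```text
yellow [(1686, [181.4, 198.2], [140, 171, 66, 66], [0.5971, -0.0259, 0.11]), (1858, [119.3, 233.7], [93, 210, 55, 48], [0.6253, -0.0634, 0.11])]
red [(1453, [311.4, 192.1], [278, 172, 67, 53], [0.5821, 0.0529, 0.11]), (1629, [310.3, 236.1], [289, 213, 44, 47], [0.6098, 0.0562, 0.11])]
at [0.6114 0.057  0.1958] yaw 8.09 shift [176.5 283.7  -5.4] turnz 0.0015
```

Emit:
move_arm([
  {"grip": 1, "xyz": [24, 39, 0], "angular": [0, 0, 0]},
  {"grip": 1, "xyz": [48, 78, 0], "angular": [0, 0, 0]},
  {"grip": 1, "xyz": [73, 118, 0], "angular": [0, 0, 0]},
  {"grip": 1, "xyz": [97, 158, 0], "angular": [0, 0, 0]},
  {"grip": 1, "xyz": [122, 198, 0], "angular": [0, 0, 0]},
  {"grip": 1, "xyz": [146, 237, 0], "angular": [0, 0, 0]},
  {"grip": 1, "xyz": [166, 270, 0], "angular": [0, 0, 0]},
  {"grip": 1, "xyz": [175, 284, 0], "angular": [0, 0, 0]},
  {"grip": 1, "xyz": [175, 284, 0], "angular": [0, 0, 0]},
  {"grip": 1, "xyz": [175, 284, 0], "angular": [0, 0, 0]},
])

```text
time_s: 39.4
tcp_pos: [0.3958, 0.3127, 0.1907]
ee_rot: [[-0.99, -0.141, -0.001], [-0.141, 0.99, -0.001], [0.001, -0.001, -1.0]]
wrist_force: [-0.3, -0.1, -0.4]
gripper_width: 1.0
gripper_force: 0.0
```

Emit:
move_arm([
  {"grip": 1, "xyz": [0, 0, 0], "angular": [0, 0, 0]},
  {"grip": 1, "xyz": [0, 0, 0], "angular": [0, 0, 0]},
  {"grip": 1, "xyz": [0, 0, 0], "angular": [0, 0, 0]},
])

```text
time_s: 39.7
tcp_pos: [0.3967, 0.3124, 0.1914]
ee_rot: [[-0.99, -0.139, -0.0], [-0.139, 0.99, -0.0], [0.0, -0.0, -1.0]]
wrist_force: [0.6, 0.4, -0.4]
gripper_width: 1.006
gripper_force: 0.0
```

Run:
```python
from h import *
M=T();c=r.capture("wrist")
for k in("blue",):print(k,[b+(plane(c,b[1],.103,M).round(4).tolist(),) for b in blobs(mask(c["img"],k),300)])
go([.3967,.3130,.063],8)
```

```text
blue [(1513, [312.2, 244.0], [291, 220, 43, 47], [0.3964, 0.3131, 0.103])]
at [0.3967 0.3125 0.1915] yaw 7.99 shift [-1.000e-01  5.000e-01  1.285e+02] turnz -0.0002
```

Emit:
move_arm([
  {"grip": 1, "xyz": [0, 0, 35], "angular": [0, 0, 0]},
  {"grip": 1, "xyz": [0, 0, 75], "angular": [0, 0, 0]},
  {"grip": 1, "xyz": [0, 0, 108], "angular": [0, 0, 0]},
  {"grip": 1, "xyz": [0, 0, 123], "angular": [0, 0, 0]},
  {"grip": 1, "xyz": [0, 0, 128], "angular": [0, 0, 0]},
  {"grip": 1, "xyz": [0, 0, 128], "angular": [0, 0, 0]},
])

```text
time_s: 40.35
tcp_pos: [0.3964, 0.3129, 0.0633]
ee_rot: [[-0.99, -0.14, -0.0], [-0.14, 0.99, -0.001], [0.0, -0.001, -1.0]]
wrist_force: [0.7, 0.3, 0.8]
gripper_width: 0.999
gripper_force: 0.0
```

Emit:
move_arm([
  {"grip": 0.4, "xyz": [0, 0, 0], "angular": [0, 0, 0]},
  {"grip": 0.3, "xyz": [0, 0, 0], "angular": [0, 0, 0]},
  {"grip": 0.3, "xyz": [0, 0, 0], "angular": [0, 0, 0]},
  {"grip": 0.3, "xyz": [0, 0, 0], "angular": [0, 0, 0]},
  {"grip": 0.3, "xyz": [0, 0, 0], "angular": [0, 0, 0]},
  {"grip": 0.3, "xyz": [0, 0, 0], "angular": [0, 0, 0]},
  {"grip": 0.3, "xyz": [0, 0, 0], "angular": [0, 0, 0]},
  {"grip": 0.3, "xyz": [0, 0, 0], "angular": [0, 0, 0]},
])

```text
time_s: 41.15
tcp_pos: [0.3963, 0.3132, 0.0636]
ee_rot: [[-0.99, -0.14, 0.0], [-0.14, 0.99, 0.0], [-0.0, 0.0, -1.0]]
wrist_force: [0.2, 0.7, 0.0]
gripper_width: 0.424
gripper_force: 30.0
```

Emit:
move_arm([
  {"grip": 0.3, "xyz": [0, 0, -40], "angular": [0, 0, 0]},
  {"grip": 0.3, "xyz": [0, 0, -85], "angular": [0, 0, 0]},
  {"grip": 0.3, "xyz": [0, 0, -125], "angular": [0, 0, 0]},
  {"grip": 0.3, "xyz": [-15, -45, -130], "angular": [0, 0, 0]},
  {"grip": 0.3, "xyz": [-30, -90, -130], "angular": [0, 0, 0]},
  {"grip": 0.3, "xyz": [-45, -135, -130], "angular": [0, 0, 0]},
  {"grip": 0.3, "xyz": [-60, -180, -130], "angular": [0, 0, 0]},
  {"grip": 0.3, "xyz": [-75, -225, -130], "angular": [0, 0, 0]},
  {"grip": 0.3, "xyz": [-90, -270, -130], "angular": [0, 0, 0]},
  {"grip": 0.3, "xyz": [-104, -312, -130], "angular": [0, 0, 0]},
])

```text
time_s: 42.15
tcp_pos: [0.5431, 0.0167, 0.193]
ee_rot: [[-0.99, -0.14, -0.001], [-0.14, 0.99, 0.0], [0.001, 0.0, -1.0]]
wrist_force: [0.9, 0.2, -1.1]
gripper_width: 0.427
gripper_force: 30.0
```

Emit:
move_arm([
  {"grip": 0.3, "xyz": [-10, -31, 0], "angular": [0, 0, 0]},
  {"grip": 0.3, "xyz": [-10, -31, 0], "angular": [0, 0, 0]},
  {"grip": 0.3, "xyz": [-10, -31, 0], "angular": [0, 0, 0]},
  {"grip": 0.3, "xyz": [-10, -31, 0], "angular": [0, 0, 0]},
  {"grip": 0.3, "xyz": [-10, -31, 0], "angular": [0, 0, 0]},
])

```text
time_s: 42.65
tcp_pos: [0.5568, -0.0096, 0.1935]
ee_rot: [[-0.99, -0.142, -0.0], [-0.142, 0.99, 0.0], [0.0, 0.0, -1.0]]
wrist_force: [-0.5, 0.6, -1.4]
gripper_width: 0.429
gripper_force: 30.0
```

Run:
```python
from h import *
go([.558,-.0113,.071],8)
```

```text
at [ 0.5568 -0.0096  0.1935] yaw 8.16 shift [ -1.   -1.9 122.5] turnz 0.0028
```

Emit:
move_arm([
  {"grip": 0.3, "xyz": [-1, -1, 35], "angular": [0, 0, 0]},
  {"grip": 0.3, "xyz": [-1, -1, 70], "angular": [0, 0, 0]},
  {"grip": 0.3, "xyz": [-1, -1, 98], "angular": [0, 0, 0]},
  {"grip": 0.3, "xyz": [-1, -1, 113], "angular": [0, 0, 0]},
  {"grip": 0.3, "xyz": [-1, -1, 120], "angular": [0, 0, 0]},
  {"grip": 0.3, "xyz": [-1, -1, 122], "angular": [0, 0, 0]},
  {"grip": 0.3, "xyz": [-1, -1, 122], "angular": [0, 0, 0]},
  {"grip": 0.3, "xyz": [-1, -1, 122], "angular": [0, 0, 0]},
  {"grip": 0.3, "xyz": [-1, -1, 122], "angular": [0, 0, 0]},
])

```text
time_s: 43.55
tcp_pos: [0.559, -0.0112, 0.0726]
ee_rot: [[-0.99, -0.141, 0.002], [-0.141, 0.99, 0.0], [-0.002, 0.0, -1.0]]
wrist_force: [-0.1, 0.8, -1.9]
gripper_width: 0.426
gripper_force: 30.0
```

Emit:
move_arm([
  {"grip": 0.5, "xyz": [0, 0, 0], "angular": [0, 0, 0]},
  {"grip": 0.7, "xyz": [0, 0, 0], "angular": [0, 0, 0]},
  {"grip": 0.9, "xyz": [0, 0, 0], "angular": [0, 0, 0]},
  {"grip": 1, "xyz": [0, 0, 0], "angular": [0, 0, 0]},
  {"grip": 1, "xyz": [0, 0, 0], "angular": [0, 0, 0]},
  {"grip": 1, "xyz": [0, 0, 0], "angular": [0, 0, 0]},
  {"grip": 1, "xyz": [0, 0, -30], "angular": [0, 0, 0]},
  {"grip": 1, "xyz": [0, 0, -75], "angular": [0, 0, 0]},
  {"grip": 1, "xyz": [0, 0, -120], "angular": [0, 0, 0]},
  {"grip": 1, "xyz": [40, 0, -140], "angular": [0, 0, 0]},
])

```text
time_s: 44.55
tcp_pos: [0.5239, -0.0163, 0.2159]
ee_rot: [[-0.99, -0.141, 0.01], [-0.141, 0.99, 0.0], [-0.01, -0.001, -1.0]]
wrist_force: [-1.0, 0.3, 0.5]
gripper_width: 0.998
gripper_force: 0.0
```

Emit:
move_arm([
  {"grip": 1, "xyz": [40, 0, 0], "angular": [0, 0, 0]},
  {"grip": 1, "xyz": [60, 0, 0], "angular": [0, 0, 0]},
  {"grip": 1, "xyz": [60, 0, 0], "angular": [0, 0, 0]},
  {"grip": 1, "xyz": [60, 0, 0], "angular": [0, 0, 0]},
])

```text
time_s: 44.95
tcp_pos: [0.4597, -0.0254, 0.2121]
ee_rot: [[-0.99, -0.141, 0.002], [-0.141, 0.99, 0.0], [-0.002, -0.0, -1.0]]
wrist_force: [-0.5, 0.7, 0.3]
gripper_width: 0.997
gripper_force: 0.0
```

Run:
```python
from h import *
M=T();c=r.capture("wrist");cv2.imwrite("pics/w10.png",c["img"][:,:,::-1])
for k in("yellow","red","blue"):print(k,[b+(plane(c,b[1],.11,M).round(4).tolist(),) for b in blobs(mask(c["img"],k),300)])
t=r.capture("top")
for b in blobs(mask(t["img"],"green",80),50):print(b,plane(t,b[1],.031))
h=cv2.cvtColor(t["img"],cv2.COLOR_RGB2HSV);w=((h[...,1]<40)&(h[...,2]>120)).astype(np.uint8);w[:,:440]=0;w[:230]=0
for b in blobs(w,50):print(b,plane(t,b[1],.031))
```

```text
yellow [(679, [257.5, 369.6], [222, 360, 58, 31], [0.5626, -0.05, 0.11])]
red [(713, [369.0, 369.1], [342, 360, 59, 30], [0.5508, 0.0301, 0.11])]
blue [(1215, [311.8, 301.3], [282, 284, 60, 38], [0.5041, -0.0185, 0.11]), (983, [310.8, 374.5], [292, 360, 38, 32], [0.5611, -0.0111, 0.11])]
(412, [507.0, 299.6], [492, 284, 32, 33]) [ 0.48591419 -0.31806279  0.031     ]
(895, [497.5, 300.8], [478, 276, 49, 49]) [ 0.4836465  -0.30200789  0.031     ]
(393, [508.1, 300.0], [497, 289, 23, 23]) [ 0.48527047 -0.31991364  0.031     ]
```

View pics/w10.png

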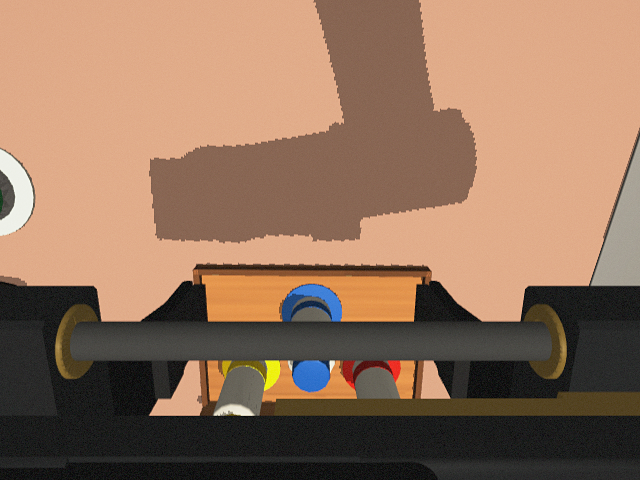

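All three bottles stand on their own pads, with the blue cap at (311,375) and the yellow and red pads at (250,375) and (372,375). The tin is centred on the coaster.

```bash
python3 -c "
from station import r
print(r.finish_job())"
```

```text
the job is handed in; nothing more can be done
None
```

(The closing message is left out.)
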